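# Put the shortbread back under its cover with the tongs

## Task

Tea is over: put every shortbread finger from the serving plate back on the cake board and cover it again so that it keeps fresh. First lift the glass cover off the board by its knob and set it down gently on the round cork mat; then move the shortbread with the tongs only, never touching it with the gripper's own fingers, and lay each piece down on the board without dropping it. When all of it is there, lay the tongs back flat along their rest and put the cover gently back, centred and standing flat on the board all round.

Things in the scene. Friction and masses are not known exactly. Their poses are not given: they have to be found in the camera images.
- board: Round wooden cake board, 224 mm across, 16 mm thick, flat on top, fixed. Origin: centre of its underside, on the worktop. Nothing on it but the cover at the start.
- mat: Round cork mat, 224 mm across, 5 mm thick, fixed, empty at the start. Origin: centre of its underside.
- cover: Clear glass cake cover (an upturned round bowl), 190 mm across outside, 181 mm inside, wall 4 mm, 56 mm high without the knob, room inside 51 mm high, 0.3 to 0.5 kg. A round wooden knob stands on top: 32 mm across, 36 mm high, its straight gripping part 66 to 88 mm above the rim. Origin: centre of the plane of its rim, z up. Starts closed on the board.
- cover_knob (a point): Centre of the cover's knob, the height to grip it: on the cover's axis, 78 mm above the rim plane.
- plate: Oblong glazed serving plate, a flat slab 130 mm (its x) by 215 mm (its y) by 6 mm thick, no rim, fixed. Origin: centre of its underside. The shortbread starts on it, side by side, the centres about 50 mm apart along its y, each finger pointing roughly along its x.
- biscuit1: A finger of shortbread (2 to 4 of the four are present), rigid, 64 mm long (its x) by 22 mm wide (its y) by 16 mm high, about 30 g. Origin: centre of its underside.
- biscuit2: A finger of shortbread (2 to 4 of the four are present), rigid, 64 mm long (its x) by 22 mm wide (its y) by 16 mm high, about 30 g. Origin: centre of its underside.
- biscuit3: A finger of shortbread (2 to 4 of the four are present), rigid, 64 mm long (its x) by 22 mm wide (its y) by 16 mm high, about 30 g. Origin: centre of its underside.
- biscuit4: A finger of shortbread (2 to 4 of the four are present), rigid, 64 mm long (its x) by 22 mm wide (its y) by 16 mm high, about 30 g. Origin: centre of its underside.
- rest: Tongs rest: flat oblong wooden slab, 205 mm long (its x, from -94 to +111 mm) by 85 mm wide by 5 mm thick, no rim, fixed. Origin: centre of its underside under the finger grips of the tongs as they lie at the start. The tongs lie on it along its x.
- tongs: Sprung steel serving tongs lying flat, 0.1 kg: two upright strips 18 mm high, 3 mm thick run forward from a bow and are squeezed together sideways. Origin: centre line, underside, below the dark finger grips, close to the centre of mass; x points to the tips, z up. Bow end at x = -83 mm, arms' pivots at -65, tips at +98.
- tongs_grip (a point): Between the finger grips, 9 mm above the origin. Outside width here: 48 mm open, 36 mm when the tips are 22 mm apart. Grip from above with the fingertips 2 mm above the underside; held at 46 mm the tongs stay open, tighter they close. The spring pushes back with about 5.5 N a side open, 7.5 N at 36 mm; each newton more gives about 0.43 N at the tips.
- tongs_tip (a point): Point midway between the two tip pads, 85 mm ahead of the tongs' origin and 9 mm above their underside. The pads are 28 mm long, 18 mm high, 49 mm apart inside when open; pad and arm together are 7 mm thick; behind the pads the arms lie 4 mm further out.
- tongs_l (a joint): How far each arm of the tongs is squeezed in (rad): 0 = sprung open, about 0.09 = tips 22 mm apart (closed on a shortbread finger), 0.155 = nearly shut. Both arms move alike.
- teacup: Bystander: white cup on its saucer, 136 mm across, 62 mm high. Leave alone.
- books: Bystander: two books lying on each other, 210 by 145 mm, 56 mm high. Leave alone.
Things that resemble listed ones, but are neither listed nor needed, are in the scene too. There is more than one size of the board; the one meant has the size given above.

How it is judged:
By the outcome, as a careful person would: the job done as asked, in the order asked, and still so for the second after the job is handed in, with the robot touching nothing.
Of biscuit1, biscuit2, biscuit3, biscuit4 only 2 to 4 are there at a start; the rules pass over those that are not, and their reading is None.
At some moment in a run one of biscuit1, biscuit2, biscuit3, biscuit4 may be knocked a few centimetres aside while the robot is not near it.
It also fails if it takes over 210 s, if anything falls off the work surface, if the arm or the gripper's body presses on something with over 40 N, if the wrist force passes 120 N, or if a joint passes its speed limit or range.

## Robot

A 7-joint arm with a two-finger parallel gripper is mounted at the origin on the work surface. World frame = base frame: x ahead of the robot, y to its left, z up, the work surface at z = 0. Lengths are in m, angles in rad, forces in N, time in s.
With the tool pointing down it reaches from about 0.4 to 0.85 m from the base axis. Payload 4.5 kg.
Tool frame: the origin (TCP) lies on the centre line of the jaws, within the pads' length; the fingertips stand 8 mm ahead of it and the grasp point (between the pads) lies 11 mm behind it; z points along the fingers, x is the direction in which the jaws open and shut, and the axes are right-handed (so a half turn about z gives the same grasp; the last joint's range is limited). The gripper opens to 88 mm and grips with 3 to 60 N. Pads are 18 mm wide; open, the fingers measure 123 mm over their backs; the gripper's body (75 mm by 187 mm) begins 45 mm behind the grasp point.
Start: joints at [-1.201, 0.689, -0.195, 1.565, 0.157, 0.902, -0.215], TCP at [0.206, 0.59, 0.226] pointing down, gripper open.
Joint ranges: [-3.01, 3.01], [-0.46, 2.08], [-1.47, 1.51], [0.13, 2.56], [-1, 4.14], [0.04, 2.09], [-2.66, 2.66]. Speed limits (rad/s): [2.57, 2.57, 3.14, 3.14, 3.14, 3.14, 3.14].

## Interface

Orientations are given as a unit quaternion [x, y, z, w].
In Python, from plant import r gives the robot as it stands.
- The arm moves only by the shell command python3 -m pendant 'ROWS' [FORCE]. ROWS is JSON, a list of rows, each a list of 3 entries, a list of its own where there are three numbers: the turn, a rotation vector about the tool's x, y, z in rad, then the shift along the tool's x, y, z in m, then the opening, from 0 (shut) to 1 (fully open). In form: [[[wx, wy, wz], [tx, ty, tz], claw], ...]. A call has 1 to 10 rows; each row is the pose to reach, as a shift and turn from the pose commanded when the call began, along the tool's axes at that moment; what a row does not reach only later rows make up. A row lasts 1/10 s, in which the tool goes at most 50 mm and 8.59 degrees, less where a joint would pass 70% of its speed; a pose out of reach is approached as far as the arm can. A call with a gripper value outside its range is refused whole. The fingers move at their own pace and stop on an object; FORCE is the grip in N (left out, the last holds). Time passes only in rows, so rows that repeat a pose let the fingers close. It gives the time, the measured TCP pose, the force and the opening at its end, in the units of the state.
- r.get_state(): the state, without advancing time (a new reading comes with each control period).
- r.snapshot(name): name is "side" or "top"; returns a dict with "image" (420x560x3 uint8, red, green, blue), "mtx" (3x3 intrinsics, pixels), "dist" ([k1, k2, p1, p2, k3] as OpenCV has them; the pictures are not rectified), "R" (3x3) and "t" (3): a world point X has camera coordinates R X + t. Camera axes: x right, y down, z forward; pixel columns grow to the right and rows downward; lengths in m; the calibration is good to about 2 mm. A picture is of the moment at which its call begins. There is no depth.
- r.finish_job(): hands the job in, once; it reports no verdict.
The state is a dict: "clock": time; "q": joint angles; "qd": joint speeds; "joint_torque": joint torques, N m; "tool_pos": TCP position; "eef_rot": TCP orientation; "contact_force": force on the tool from outside, world axes, zero at the start; "moment": the same for the moment, N m; "opening": opening from 0.0 (shut) to 1.0 (fully open).
Only numpy, scipy, OpenCV 4.12 (cv2) and the standard library are available. Lean on these libraries where they do the work, as an engineer would, in place of code of your own. Each camera call takes 0.05 s, during which the arm holds its last target. There are 200 camera calls.

## Working session

There is one attempt and no reset: what is moved stays moved. The work goes in short steps, Python scripts to look and compute and a shell command to move; the robot and the scene stay as the last step left them, time stands still between calls to the robot, and variables do not carry over. Pictures are saved under pics/ and viewed, about 12 in all and at most 16, crops included, and the job is handed in when it is done.

```bash
ls; mkdir -p pics
python3 - <<'E'
from plant import r
import cv2
s=r.get_state(); print({k:(v if isinstance(v,(int,float)) else [round(float(x),3) for x in v]) for k,v in s.items()})
for n in("side","top"):
    d=r.snapshot(n); cv2.imwrite(f"pics/{n}0.png",cv2.cvtColor(d["image"],cv2.COLOR_RGB2BGR)); print(n,d["mtx"],d["dist"],d["R"],d["t"])
E
```

```text
pics
{'clock': 0.0, 'q': [-1.201, 0.69, -0.194, 1.566, 0.157, 0.903, -0.215], 'qd': [-0.0, -0.0, 0.001, -0.002, 0.0, -0.001, -0.0], 'joint_torque': [0.0, -52.757, -1.267, -15.344, -0.053, 0.006, 0.0], 'tool_pos': [0.206, 0.589, 0.226], 'eef_rot': [0.815, 0.579, -0.001, 0.001], 'contact_force': [-0.567, 0.672, -0.158], 'moment': [-0.025, -0.018, 0.046], 'opening': 0.9984812108913348}
side [[523.62720885   0.         285.05410482]
 [  0.         523.62720885 204.42475579]
 [  0.           0.           1.        ]] [-0.14132003  0.          0.          0.          0.        ] [[ 0.93048905 -0.36631737  0.00130828]
 [-0.23647955 -0.60340565 -0.76156355]
 [ 0.27976337  0.70831717 -0.64808892]] [-0.56772201  0.18526824  1.39730474]
top [[384.17820186   0.         272.99336178]
 [  0.         384.17820186 213.83909011]
 [  0.           0.           1.        ]] [-0.01505628  0.          0.          0.          0.        ] [[-0.00923522 -0.99988962  0.01163898]
 [-0.98936584  0.00744718 -0.14525764]
 [ 0.14515492 -0.01285669 -0.9893254 ]] [-0.01223202  0.58827434  1.16335966]
```

View pics/top0.png

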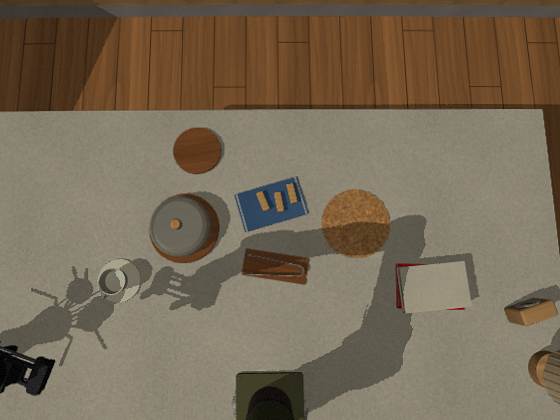

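View pics/side0.png

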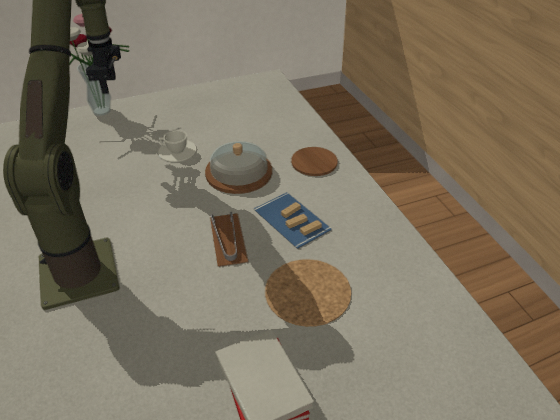

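The top view shows the cover on its board at (184,227), and the decoy disc at (197,150), about 49 px across. The plate with 3 fingers is at (272,204), the tongs on their rest at (276,266), and the mat at (356,223). The covered disc is about 71 px across, which fits 224 mm; the other is about 150 mm. I'll orthorectify to measure.

```bash
cat > h.py <<'E'
import numpy as np, cv2
from scipy.spatial.transform import Rotation as Ro
def proj(d,P):
    return cv2.projectPoints(np.asarray(P,float).reshape(-1,1,3),cv2.Rodrigues(d["R"])[0],d["t"],d["mtx"],d["dist"])[0].reshape(-1,2)
def world(d,uv,z):
    n=cv2.undistortPoints(np.asarray(uv,float).reshape(-1,1,2),d["mtx"],d["dist"]).reshape(-1,2)
    ray=np.c_[n,np.ones(len(n))]@d["R"]; C=-d["R"].T@d["t"]
    return C+ray*((z-C[2])/ray[:,2])[:,None]
def ortho(d,x0,x1,y0,y1,z,s):
    """image: up=+x, left=+y, s px per m"""
    X,Y=np.meshgrid(np.arange(x1,x0,-1/s),np.arange(y1,y0,-1/s),indexing="ij")
    p=proj(d,np.c_[X.ravel(),Y.ravel(),np.full(X.size,z)]).reshape(*X.shape,2).astype(np.float32)
    return cv2.cvtColor(cv2.remap(d["image"],p[...,0],p[...,1],cv2.INTER_CUBIC),cv2.COLOR_RGB2BGR)
def grid(im,x1,y1,s,step=.05):
    for k in range(-40,40):
        v=round(k*step,3); r=int((x1-v)*s); c=int((y1-v)*s)
        if 0<=r<im.shape[0]: cv2.line(im,(0,r),(6,r),(0,255,255),1); cv2.putText(im,str(v),(8,r+4),0,.35,(0,255,255),1)
        if 0<=c<im.shape[1]: cv2.line(im,(c,0),(c,6),(0,255,255),1); cv2.putText(im,str(v),(c-10,18),0,.35,(0,255,255),1)
    return im
def dist(a): return [round(float(v),4) for v in a]
E
python3 - <<'E'
from h import *
from plant import r
d=r.snapshot("top")
print("mat",dist(world(d,[[356,223]],.005)[0]),"knob",dist(world(d,[[176,224]],.094+.016+0)[0]),"decoy",dist(world(d,[[197,150]],.015)[0]))
pts=world(d,[[272,204],[276,266],[184,227]],.01); print(pts.round(3))
c=pts[0]; 
a=grid(ortho(d,.33,.65,-.1,.17,.02,1800),.65,.17,1800)
b=ortho(d,.33,.65,.12,.42,.016,1000); b=grid(b,.65,.42,1000)
cv2.imwrite("pics/a.png",a); cv2.imwrite("pics/b.png",b); print(a.shape,b.shape)
E
```

```text
mat [0.5617, -0.2863, 0.005] knob [0.5502, 0.2698, 0.11] decoy [0.8064, 0.2305, 0.015]
[[ 0.625 -0.015  0.01 ]
 [ 0.426 -0.026  0.01 ]
 [ 0.553  0.268  0.01 ]]
(576, 487, 3) (320, 300, 3)
```

View pics/a.png

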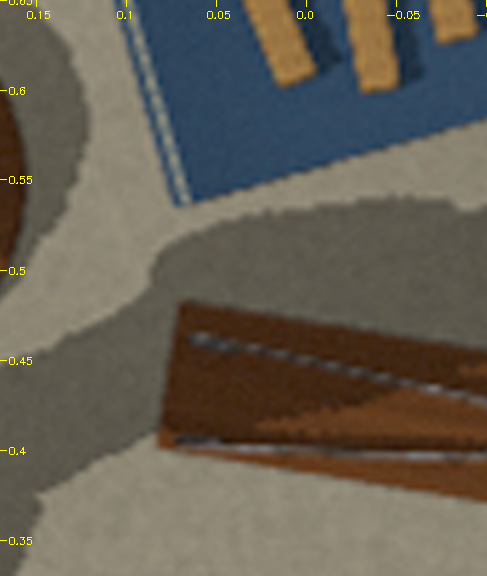

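Run:
```python
from h import *
from plant import r
d=r.snapshot("top"); e=r.snapshot("side")
for q in(d,e): print("C",dist(-q["R"].T@q["t"]))
a=grid(ortho(d,.36,.72,-.14,.12,.02,1600),.72,.12,1600)
b=grid(ortho(e,.36,.72,-.14,.12,.02,1600),.72,.12,1600)
cv2.imwrite("pics/a2.png",np.hstack([a,b])[:,:800])
# biscuits
s=2000; x1,y1=.72,.12
for q in(d,e):
    im=ortho(q,.5,x1,-.14,y1,.022,s); hsv=cv2.cvtColor(im,cv2.COLOR_BGR2HSV)
    m=cv2.inRange(hsv,(8,70,120),(30,255,255)); m=cv2.morphologyEx(m,cv2.MORPH_OPEN,np.ones((7,7)))
    for c in cv2.findContours(m,0,2)[0]:
        if cv2.contourArea(c)>1500:
            (u,v),wh,an=cv2.minAreaRect(c); print("bis",round(x1-v/s,4),round(y1-u/s,4),np.round(np.array(wh)/s*1000),round(an,1),cv2.contourArea(c)/s/s*1e6)
# mat
im=ortho(d,.42,.70,-.43,-.14,.005,s); hsv=cv2.cvtColor(im,cv2.COLOR_BGR2HSV)
cnt=max(cv2.findContours(cv2.morphologyEx(cv2.inRange(hsv,(5,90,40),(30,255,255)),cv2.MORPH_CLOSE,np.ones((15,15))),0,2)[0],key=cv2.contourArea)
(u,v),R=cv2.minEnclosingCircle(cnt); print("mat",.70-v/s,-.14-u/s,R/s)
# board+knob
cv2.imwrite("pics/b2.png",np.hstack([cv2.resize(d["image"][180:275,135:235],None,fx=4,fy=4,interpolation=2),cv2.resize(e["image"][130:200,190:290],None,fx=4,fy=4,interpolation=2)[:380] if 0 else np.vstack([cv2.resize(e["image"][130:200,190:290],None,fx=4,fy=4,interpolation=2),np.zeros((100,400,3),np.uint8)])])[:,:,::-1])
```

```text
C [0.413, -0.0017, 1.2365]
C [0.1812, -1.0859, 1.0474]
bis 0.6317 -0.035 [64. 22.] 79.4 1240.375
bis 0.6347 0.0171 [63. 22.] 67.8 1242.5
bis 0.6597 -0.0769 [64. 22.] 77.0 1270.375
bis 0.6284 -0.0384 [65. 23.] 79.2 1319.625
bis 0.6322 0.0137 [65. 22.] 67.6 1295.3749999999998
bis 0.6565 -0.0803 [65. 22.] 77.2 1315.0
mat 0.5619750213623047 -0.28542120361328127 0.11283464813232422
```

View pics/a2.png

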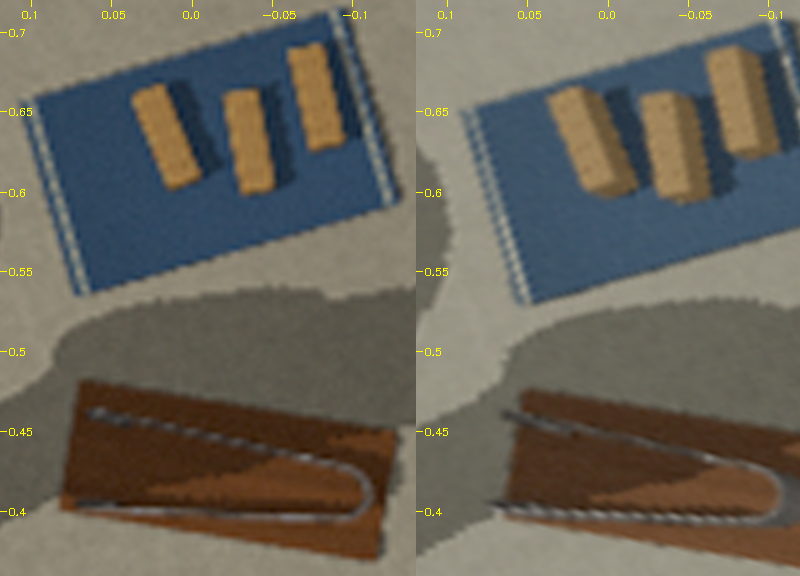

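View pics/b2.png

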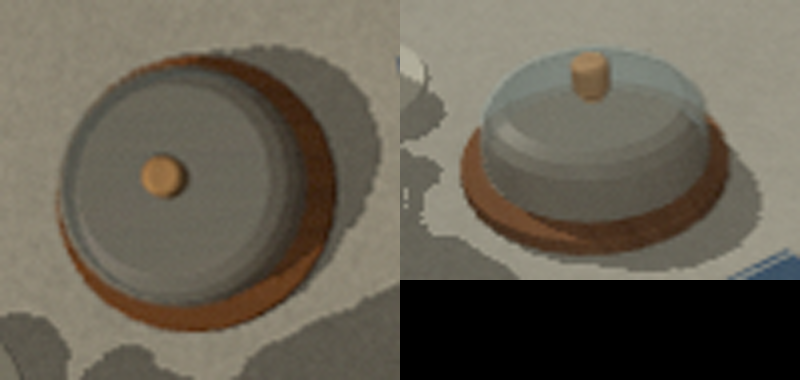

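The top ortho shows three fingers at about (.633,.016), (.630,-.037) and (.658,-.079), and the tongs with tips towards +y. In the crop, the knob is at (164,177) in the top panel and its top face at about (590,59) in the side panel. The board around the cover is the large one. Next I'll measure the knob, board and rest.

```bash
cat >> h.py <<'E'
def tri(d,a,e,b):
    A=[];y=[]
    for q,p in((d,a),(e,b)):
        P=world(q,[p],0.)[0]; C=-q["R"].T@q["t"]; v=(P-C)/np.linalg.norm(P-C); M=np.eye(3)-np.outer(v,v); A.append(M); y.append(M@C)
    return np.linalg.lstsq(np.vstack(A),np.hstack(y),rcond=None)[0]
def go(x,y,z,psi):
    """turn/shift in tool axes from the measured pose to a tool-down pose with tool x at yaw psi (deg)"""
    from plant import r
    s=r.get_state(); R0=Ro.from_quat(s["eef_rot"]); R1=Ro.from_euler("z",psi,degrees=True)*Ro.from_quat([1,0,0,0])
    print("turn",dist((R0.inv()*R1).as_rotvec()),"shift",dist(R0.inv().apply(np.array([x,y,z])-s["tool_pos"])))
E
python3 - <<'E'
from h import *
from plant import r
d=r.snapshot("top"); e=r.snapshot("side")
k=tri(d,(175.9,224.1),e,(237.6,144.9)); print("knobtop tri",dist(k),"top@.108",dist(world(d,[[176,224.2]],.108)[0]),"side@.108",dist(world(e,[[237.5,144.8]],.108)[0]))
s=2000
for q,n in((d,"top"),(e,"side")):
    x1,y1=.52,.12
    im=ortho(q,.33,x1,-.16,y1,.005,s); hsv=cv2.cvtColor(im,cv2.COLOR_BGR2HSV)
    m=cv2.inRange(hsv,(0,120,20),(20,255,255)); m=cv2.morphologyEx(m,cv2.MORPH_CLOSE,np.ones((25,25)));m=cv2.morphologyEx(m,cv2.MORPH_OPEN,np.ones((15,15)))
    c=max(cv2.findContours(m,0,2)[0],key=cv2.contourArea); (u,v),wh,an=cv2.minAreaRect(c); print("rest",n,x1-v/s,y1-u/s,np.array(wh)/s,an)
    b=cv2.boxPoints(((u,v),wh,an)); print([dist((x1-p[1]/s,y1-p[0]/s)) for p in b])
    # board
    x1,y1=.70,.42
    im=ortho(q,.40,x1,.12,y1,.016,s); hsv=cv2.cvtColor(im,cv2.COLOR_BGR2HSV)
    m=cv2.inRange(hsv,(0,120,20),(14,255,255)); m=cv2.morphologyEx(m,cv2.MORPH_OPEN,np.ones((9,9)))
    c=max(cv2.findContours(m,0,2)[0],key=cv2.contourArea); (u,v),R=cv2.minEnclosingCircle(c); print("board",n,x1-v/s,y1-u/s,R/s)
go(.548,.265,.20,0)
E
```

```text
knobtop tri [0.5515, 0.2703, 0.1081] top@.108 [0.5499, 0.2703, 0.108] side@.108 [0.5528, 0.2709, 0.108]
rest top 0.42603602600097656 -0.02241622924804687 [0.20345012 0.08366674] 9.38737678527832
[[0.4014, 0.0848], [0.4839, 0.0711], [0.4507, -0.1296], [0.3682, -0.116]]
board top 0.5498760986328124 0.2672657775878906 0.11138003540039063
rest side 0.4238295440673828 -0.025134521484375005 [0.20379727 0.08249001] 9.211027145385742
[[0.3994, 0.0821], [0.4809, 0.0688], [0.4482, -0.1323], [0.3668, -0.1191]]
board side 0.5447253417968749 0.2541043243408203 0.1136143569946289
turn [0.0002, 0.0003, 1.2351] shift [-0.1941, 0.4301, 0.0262]
```

```bash
python3 -m pendant '[[[0,0,0.124],[-0.019,0.043,0.003],1],[[0,0,0.247],[-0.038,0.086,0.005],1],[[0,0,0.371],[-0.057,0.129,0.008],1],[[0,0,0.494],[-0.076,0.172,0.01],1],[[0,0,0.618],[-0.095,0.215,0.013],1],[[0,0,0.741],[-0.114,0.258,0.016],1],[[0,0,0.865],[-0.134,0.301,0.018],1],[[0,0,0.988],[-0.153,0.344,0.021],1],[[0,0,1.112],[-0.172,0.387,0.023],1],[[0,0,1.235],[-0.194,0.43,0.026],1]]' 20
python3 -m pendant '[[[0,0,0],[0,0,0],1],[[0,0,0],[0,0,0],1],[[0,0,0],[0,0,0],1]]'
python3 -c "
from h import *
from plant import r
print(dist(r.get_state()['q']))
go(.5515,.2703,.085,0)"
```

```text
clock: 1.35
tool_pos: [0.5493, 0.2645, 0.2004]
eef_rot: [1.0, -0.002, 0.0, -0.001]
contact_force: [-0.0, 1.7, 0.2]
opening: 1.002
clock: 1.65
tool_pos: [0.5468, 0.267, 0.2002]
eef_rot: [1.0, 0.001, -0.001, -0.001]
contact_force: [-0.4, -0.2, -0.2]
opening: 0.999
[-0.5864, 0.6978, 0.1019, 1.6544, -0.0942, 0.7946, -0.4393]
turn [-0.0013, 0.0012, 0.0028] shift [0.0048, -0.0032, 0.1152]
```

```bash
python3 -m pendant '[[[0,0,0],[0.004,-0.0045,0.03],1],[[0,0,0],[0.004,-0.0045,0.06],1],[[0,0,0],[0.004,-0.0045,0.085],1],[[0,0,0],[0.004,-0.0045,0.1],1],[[0,0,0],[0.004,-0.0045,0.108],1],[[0,0,0],[0.004,-0.0045,0.114],1],[[0,0,0],[0.004,-0.0045,0.114],1]]'
python3 -m pendant '[[[0,0,0],[0,0,0],0.7],[[0,0,0],[0,0,0],0.5],[[0,0,0],[0,0,0],0.3],[[0,0,0],[0,0,0],0.3],[[0,0,0],[0,0,0],0.3],[[0,0,0],[0,0,0],0.3],[[0,0,0],[0,0,0],0.3]]' 25
```

```text
clock: 2.35
tool_pos: [0.5519, 0.2702, 0.0864]
eef_rot: [1.0, 0.0, 0.0, -0.0]
contact_force: [0.0, 0.4, -0.3]
opening: 0.999
clock: 3.05
tool_pos: [0.552, 0.2698, 0.0863]
eef_rot: [1.0, 0.0, -0.0, -0.0]
contact_force: [-0.9, -0.7, -0.1]
opening: 0.383
```

```bash
python3 -m pendant '[[[0,0,0],[0,0,0],0.3],[[0,0,0],[0,0,0],0.3],[[0,0,0],[0,0,-0.003],0.3],[[0,0,0],[0,0,-0.008],0.3],[[0,0,0],[0,0,-0.02],0.3],[[0,0,0],[0,0,-0.04],0.3],[[0,0,0],[0,0,-0.06],0.3],[[0,0,0],[0,0,-0.08],0.3],[[0,0,0],[0,0,-0.1],0.3],[[0,0,0],[0,0,-0.1],0.3]]' 30
python3 -c "
from h import *
from plant import r
go(.5620,-.2865,.186,0)
d=r.snapshot('top');e=r.snapshot('side')
cv2.imwrite('pics/l.png',np.hstack([cv2.resize(d['image'][160:290,120:320],None,fx=2,fy=2),cv2.resize(e['image'][60:190,170:370],None,fx=2,fy=2)])[:,:,::-1])"
```

```text
clock: 4.05
tool_pos: [0.5539, 0.2705, 0.1898]
eef_rot: [1.0, -0.0, 0.003, -0.002]
contact_force: [0.7, 0.7, -2.7]
opening: 0.343
turn [-0.003, -0.0058, -0.0002] shift [0.0082, 0.5571, 0.0021]
```

View pics/l.png

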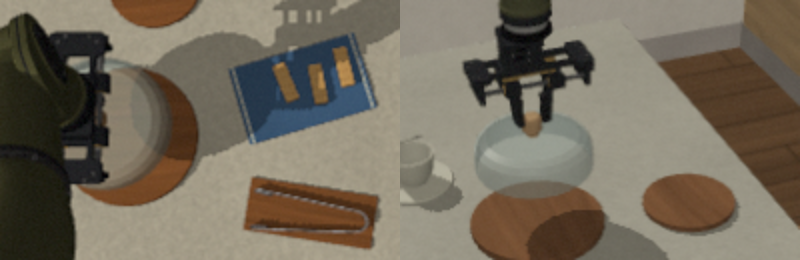

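```bash
python3 -m pendant '[[[0,0,0],[0,0.01,0],0.3],[[0,0,0],[0.001,0.03,0],0.3],[[0,0,0],[0.002,0.06,0],0.3],[[0,0,0],[0.002,0.095,0],0.3],[[0,0,0],[0.003,0.13,0],0.3],[[0,0,0],[0.003,0.165,0],0.3],[[0,0,0],[0.004,0.2,0],0.3],[[0,0,0],[0.004,0.235,0],0.3],[[0,0,0],[0.005,0.27,0],0.3],[[0,0,0],[0.005,0.305,0],0.3]]'
python3 -m pendant '[[[0,0,0],[0,0.035,0],0.3],[[0,0,0],[0.001,0.07,0],0.3],[[0,0,0],[0.002,0.105,0],0.3],[[0,0,0],[0.002,0.14,0],0.3],[[0,0,0],[0.003,0.175,0],0.3],[[0,0,0],[0.003,0.205,0],0.3],[[0,0,0],[0.003,0.23,0],0.3],[[0,0,0],[0.003,0.245,0],0.3],[[0,0,0],[0.003,0.252,0],0.3],[[0,0,0],[0.003,0.252,0],0.3]]'
python3 -m pendant '[[[0,0,0],[0,0,0],0.3],[[0,0,0],[0,0,0],0.3]]'
python3 -c "
from h import *
go(.5620,-.2865,.075,0)"
```

```text
clock: 5.15
tool_pos: [0.5558, -0.0376, 0.1852]
eef_rot: [1.0, -0.0, -0.001, 0.0]
contact_force: [0.4, -0.2, -2.8]
opening: 0.34
clock: 6.15
tool_pos: [0.5594, -0.2875, 0.1857]
eef_rot: [1.0, -0.0, -0.001, -0.0]
contact_force: [0.5, -0.3, -3.3]
opening: 0.339
clock: 6.35
tool_pos: [0.5604, -0.2851, 0.1862]
eef_rot: [1.0, 0.001, -0.0, -0.001]
contact_force: [0.3, 0.2, -2.3]
opening: 0.338
turn [-0.0015, 0.0001, 0.0026] shift [0.0016, 0.0016, 0.1112]
```

```bash
python3 -m pendant '[[[0,0,0],[0.001,0.001,0.02],0.3],[[0,0,0],[0.001,0.001,0.045],0.3],[[0,0,0],[0.001,0.001,0.07],0.3],[[0,0,0],[0.001,0.001,0.085],0.3],[[0,0,0],[0.001,0.001,0.095],0.3],[[0,0,0],[0.001,0.001,0.1],0.3],[[0,0,0],[0.001,0.001,0.103],0.3],[[0,0,0],[0.001,0.001,0.105],0.3],[[0,0,0],[0.001,0.001,0.106],0.3],[[0,0,0],[0.001,0.001,0.106],0.3]]'
python3 -m pendant '[[[0,0,0],[0,0,0.0015],0.3],[[0,0,0],[0,0,0.002],0.3],[[0,0,0],[0,0,0.003],0.3],[[0,0,0],[0,0,0.003],0.3]]'
```

```text
clock: 7.35
tool_pos: [0.5613, -0.2884, 0.0807]
eef_rot: [1.0, -0.0, 0.0, 0.0]
contact_force: [-0.2, -0.1, -3.1]
opening: 0.337
clock: 7.75
tool_pos: [0.5609, -0.2882, 0.0772]
eef_rot: [1.0, -0.0, -0.0, -0.0]
contact_force: [0.8, 0.7, -2.4]
opening: 0.334
```

```bash
for i in 1; do python3 -m pendant '[[[0,0,0],[0,0,0.0007],0.3],[[0,0,0],[0,0,0.0014],0.3],[[0,0,0],[0,0,0.002],0.3],[[0,0,0],[0,0,0.002],0.3]]'; done; python3 -m pendant '[[[0,0,0],[0,0,0.0005],0.3],[[0,0,0],[0,0,0.001],0.3],[[0,0,0],[0,0,0.001],0.3]]'
```

```text
clock: 8.15
tool_pos: [0.561, -0.2882, 0.0754]
eef_rot: [1.0, -0.0, 0.0, -0.0]
contact_force: [-0.4, -0.2, -2.4]
opening: 0.334
clock: 8.45
tool_pos: [0.561, -0.2883, 0.0752]
eef_rot: [1.0, -0.0, 0.0, 0.0]
contact_force: [-2.2, 1.0, 6.4]
opening: 0.34
```

```bash
python3 -m pendant '[[[0,0,0],[0,0,-0.0005],0.36],[[0,0,0],[0,0,-0.0005],0.4],[[0,0,0],[0,0,-0.0005],0.5],[[0,0,0],[0,0,-0.0005],0.7],[[0,0,0],[0,0,-0.0005],0.9],[[0,0,0],[0,0,-0.0005],1],[[0,0,0],[0,0,-0.01],1],[[0,0,0],[0,0,-0.04],1],[[0,0,0],[0,0,-0.08],1],[[0,0,0],[0,0,-0.12],1]]'
python3 - <<'E'
from h import *
# rest avg & tongs origin
c=np.array([(.4260+.4238)/2,(-.0224-.0251)/2]); th=np.deg2rad(90-9.3); u=np.array([np.cos(th),np.sin(th)])
print("rest origin",c-u*.0085)
print("tips",c-u*.0085+u*.098,"bow",c-u*.0085-u*.083)
o=c-u*.0085; go(o[0],o[1],.12,-9.3)
E
```

```text
clock: 9.45
tool_pos: [0.5607, -0.2881, 0.196]
eef_rot: [1.0, -0.0, -0.0, -0.0]
contact_force: [0.5, -0.7, -0.1]
opening: 0.999
rest origin [ 0.42352637 -0.03213827]
tips [0.43936354 0.06457359] bow [ 0.41011325 -0.1140473 ]
turn [-0.0003, 0.0005, 0.1623] shift [-0.1371, -0.256, 0.0761]
```

Run:
```python
from h import *
from plant import r
d=r.snapshot("top");e=r.snapshot("side")
a=grid(ortho(d,.35,.5,-.14,.1,.023,2400),.5,.1,2400,.02);b=grid(ortho(e,.35,.5,-.14,.1,.023,2400),.5,.1,2400,.02)
cv2.imwrite("pics/t.png",np.vstack([a,b])[:,:600]); print(a.shape)
s=2000
x1,y1=.70,.42
for q in(d,e):
    im=ortho(q,.40,x1,.12,y1,.016,s); hsv=cv2.cvtColor(im,cv2.COLOR_BGR2HSV)
    m=cv2.inRange(hsv,(0,100,20),(16,255,255)); m=cv2.morphologyEx(m,cv2.MORPH_OPEN,np.ones((9,9)))
    c=max(cv2.findContours(m,0,2)[0],key=cv2.contourArea); (u,v),wh,an=cv2.fitEllipse(cv2.convexHull(c)); print("board",x1-v/s,y1-u/s,np.array(wh)/s)
```

```text
(361, 576, 3)
board 0.5499754028320312 0.26773422241210937 [0.2220966  0.22313539]
board 0.5463815460205077 0.25849322509765627 [0.22198898 0.23786571]
```

View pics/t.png

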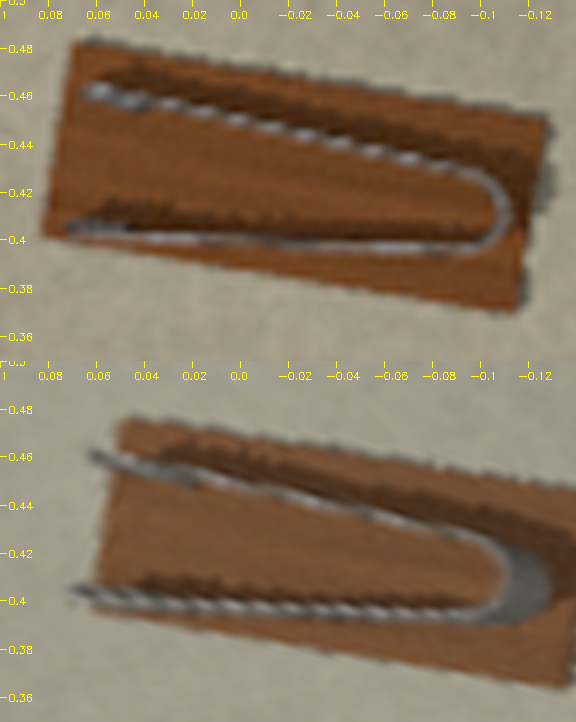

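```bash
python3 -m pendant '[[[0,0,0.02],[-0.02,-0.037,0],1],[[0,0,0.04],[-0.04,-0.073,0],1],[[0,0,0.06],[-0.06,-0.11,0],1],[[0,0,0.08],[-0.08,-0.147,0],1],[[0,0,0.1],[-0.1,-0.184,0.01],1],[[0,0,0.12],[-0.12,-0.22,0.03],1],[[0,0,0.122],[-0.14,-0.257,0.06],1],[[0,0,0.122],[-0.14,-0.257,0.1],1],[[0,0,0.122],[-0.14,-0.257,0.11],1],[[0,0,0.122],[-0.14,-0.257,0.11],1]]'
python3 -m pendant '[[[0,0,0],[0,0,0],1],[[0,0,0],[0,0,0],1],[[0,0,0],[0,0,0],1]]'
python3 -c "
from h import *
go(.4205,-.0308,.015,-7)"
```

```text
clock: 10.55
tool_pos: [0.4205, -0.0317, 0.0834]
eef_rot: [0.998, -0.061, -0.001, 0.0]
contact_force: [0.2, -0.5, 0.4]
opening: 0.998
clock: 10.85
tool_pos: [0.422, -0.0319, 0.0854]
eef_rot: [0.998, -0.062, 0.001, 0.0]
contact_force: [0.5, -0.1, -0.2]
opening: 0.997
turn [-0.0002, -0.0027, -0.0012] shift [-0.0018, -0.0009, 0.0704]
```

```bash
python3 -m pendant '[[[0,0,0],[-0.001,-0.001,0.02],1],[[0,0,0],[-0.001,-0.001,0.04],1],[[0,0,0],[-0.001,-0.001,0.055],1],[[0,0,0],[-0.001,-0.001,0.063],1],[[0,0,0],[-0.001,-0.001,0.067],1],[[0,0,0],[-0.001,-0.001,0.07],1],[[0,0,0],[-0.001,-0.001,0.07],1]]' 25
python3 -m pendant '[[[0,0,0],[0,0,0],0.8],[[0,0,0],[0,0,0],0.65],[[0,0,0],[0,0,0],0.57],[[0,0,0],[0,0,0],0.52],[[0,0,0],[0,0,0],0.52],[[0,0,0],[0,0,0],0.52],[[0,0,0],[0,0,0],0.52],[[0,0,0],[0,0,0],0.52]]'
```

```text
clock: 11.55
tool_pos: [0.4315, -0.0311, 0.0238]
eef_rot: [0.998, -0.059, -0.009, -0.0]
contact_force: [0.5, -0.5, -0.1]
opening: 0.997
clock: 12.35
tool_pos: [0.4305, -0.0308, 0.0233]
eef_rot: [0.998, -0.061, -0.01, -0.0]
contact_force: [-0.0, 0.0, -0.1]
opening: 0.517
```

Run:
```python
from h import *
from plant import r
print(dist(r.get_state()["q"])); go(.4205,-.0308,.015,-7)
d=r.snapshot("side"); cv2.imwrite("pics/g.png",cv2.resize(d["image"][150:290,130:330],None,fx=4,fy=4,interpolation=2)[:,:,::-1])
```

```text
[-0.0605, 0.8811, 0.0445, 2.2574, -0.9996, 0.0433, 0.8456]
turn [0.0009, 0.0199, 0.0001] shift [-0.0097, 0.0012, 0.0085]
```

View pics/g.png

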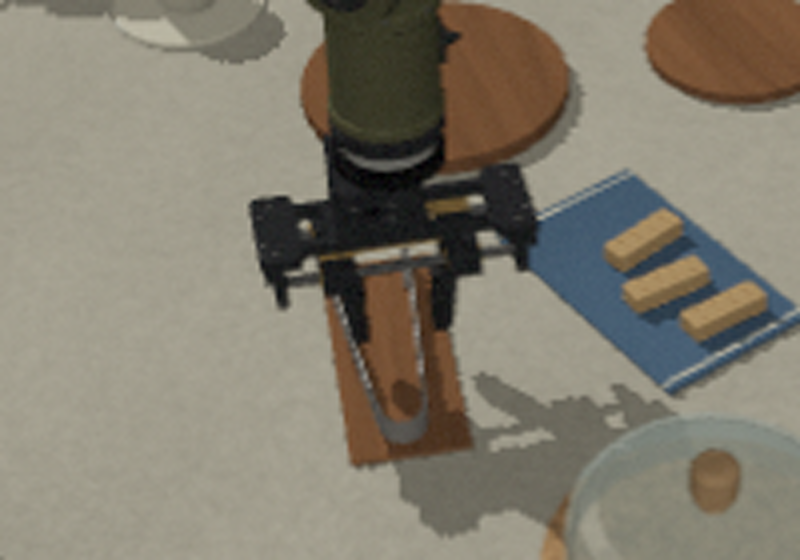

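The arm stalled near its inner limit, with q6 and q5 at their lower bounds, so the grip is about 9 mm high and off to one side. I'll release, rise, and come in again with a lateral tilt so the wrist goes round the singularity on the q5-positive side.

```bash
python3 -m pendant '[[[0,0,0],[0,0,0],0.7],[[0,0,0],[0,0,0],1],[[0,0,0],[0,0,0],1],[[0,0,0],[0,0,0],1],[[0,0,0],[0,0,-0.03],1],[[0,0,0],[0.02,0,-0.08],1],[[0,0,0],[0.06,0,-0.1],1],[[0,0,0],[0.1,0,-0.1],1],[[0,0,0],[0.1,0,-0.1],1],[[0,0,0],[0.1,0,-0.1],1]]'
python3 -c "
from h import *
from plant import r
print(dist(r.get_state()['q']))"
python3 -m pendant '[[[0.1,0,0],[0,0,0],1],[[0.2,0,0],[0,0,0],1],[[0.2,0,0],[0,0,0],1],[[0.2,0,0],[0,0,0],1]]'
python3 -c "
from h import *
from plant import r
print(dist(r.get_state()['q']))"
```

```text
clock: 13.4
tool_pos: [0.5317, -0.0428, 0.121]
eef_rot: [0.998, -0.06, -0.01, -0.0]
contact_force: [-0.3, -0.3, 0.2]
opening: 0.998
[-0.3437, 0.8276, 0.5981, 1.9401, -0.7675, 0.6392, 0.6354]
clock: 13.8
tool_pos: [0.5302, -0.0433, 0.121]
eef_rot: [0.993, -0.063, -0.005, -0.1]
contact_force: [0.6, -0.5, -0.3]
opening: 1.001
[-0.1308, 0.798, 0.4339, 1.9383, -0.8613, 0.6881, 0.8032]
```

```bash
python3 -m pendant '[[[-0.1,0,0],[0,0,0],1],[[-0.2,0,0],[0,0,0],1],[[-0.3,0,0],[0,0,0],1],[[-0.4,0,0],[0,0,0],1],[[-0.5,0,0],[0,0,0],1],[[-0.6,0,0],[0,0,0],1],[[-0.6,0,0],[0,0,0],1],[[-0.6,0,0],[0,0,0],1]]'
python3 -c "
from h import *
from plant import r
print(dist(r.get_state()['q']))"
```

```text
clock: 14.6
tool_pos: [0.5312, -0.0415, 0.121]
eef_rot: [0.978, -0.056, -0.022, 0.198]
contact_force: [-0.4, -0.4, 0.8]
opening: 1.0
[-0.7082, 1.015, 0.9071, 1.9015, -0.5828, 0.6597, 0.3118]
```

```bash
cat > kin.py <<'E'
import numpy as np
from scipy.spatial.transform import Rotation as Ro
LO=np.array([-3.01,-.46,-1.47,.13,-1,.04,-2.66]);HI=np.array([3.01,2.08,1.51,2.56,4.14,2.09,2.66])
def fk(q,L,sg=(-1,1,-1,1,-1,1,-1)):
    """L: h, L1, a, L2, b, L3"""
    h,L1,a,L2,b,L3=L; R=Ro.identity(); p=np.array([0,0,h]); off=[None,[0,0,0],[a,0,L1],None,[b,0,L2],None,[0,0,L3]]
    for i in range(7):
        R=R*Ro.from_euler("zyzyzyz"[i],sg[i]*q[i])
        if i==2: p=p+R.apply([a,0,L1])
        if i==4: p=p+R.apply([b,0,L2])
        if i==6: p=p+R.apply([0,0,L3])
    return p,R
E
python3 - <<'E'
from kin import *
from scipy.optimize import least_squares
import itertools
D=[([-1.201,.69,-.194,1.566,.157,.903,-.215],[.206,.589,.226],[.815,.579,-.001,.001]),
([-.5864,.6978,.1019,1.6544,-.0942,.7946,-.4393],[.5468,.267,.2002],[1,.001,-.001,-.001]),
([-.0605,.8811,.0445,2.2574,-.9996,.0433,.8456],[.4305,-.0308,.0233],[.998,-.061,-.01,0]),
([-.3437,.8276,.5981,1.9401,-.7675,.6392,.6354],[.5317,-.0428,.121],[.998,-.06,-.01,0]),
([-.1308,.798,.4339,1.9383,-.8613,.6881,.8032],[.5302,-.0433,.121],[.993,-.063,-.005,-.1]),
([-.7082,1.015,.9071,1.9015,-.5828,.6597,.3118],[.5312,-.0415,.121],[.978,-.056,-.022,.198])]
best=[]
for s in itertools.product([-1,1],repeat=4):
    sg=(s[0],1,s[1],1,s[2],1,s[3])
    for c in(0,np.pi/2,np.pi,-np.pi/2):
        rot=[ (fk(np.array(q),[0]*6,sg)[1]*Ro.from_euler("z",c)).inv()*Ro.from_quat(o) for q,p,o in D]
        best.append((sum(x.magnitude() for x in rot),sg,c))
best.sort(); print(best[:3]); sg=best[0][1]
f=lambda L: np.ravel([fk(np.array(q),L,sg)[0]-p for q,p,o in D])
r=least_squares(f,[.33,.4,0,.4,0,.2]); print(r.x.round(4),np.abs(r.fun).max())
E
```

```text
[(0.004467453417917008, (-1, 1, -1, 1, -1, 1, -1), 3.141592653589793), (3.246866356837323, (1, 1, -1, 1, -1, 1, 1), 1.5707963267948966), (4.263299921282806, (1, 1, 1, 1, 1, 1, 1), 3.141592653589793)]
[ 0.3659  0.5036  0.0455  0.3075 -0.0446  0.3347] 0.05347219040300144
```

```bash
cat > kin.py <<'E'
import numpy as np
from scipy.spatial.transform import Rotation as Ro
LO=np.array([-3.01,-.46,-1.47,.13,-1,.04,-2.66]);HI=np.array([3.01,2.08,1.51,2.56,4.14,2.09,2.66])
SG=(-1,1,-1,1,-1,1,-1)
def frames(q):
    R=Ro.identity(); o=[R]
    for i in range(7): R=R*Ro.from_euler("zyzyzyz"[i],SG[i]*q[i]); o.append(R)
    return o
ex,ez=np.eye(3)[0],np.eye(3)[2]
def cols(q):
    F=frames(q); return np.c_[ez,F[1].apply(ex),F[3].apply(ez),F[3].apply(ex),F[4].apply(ex),F[5].apply(ez),F[6].apply(ex),F[7].apply(ez)]
E
python3 - <<'E'
from kin import *
D=[([-1.201,.69,-.194,1.566,.157,.903,-.215],[.206,.589,.226]),
([-.5864,.6978,.1019,1.6544,-.0942,.7946,-.4393],[.5468,.267,.2002]),
([-.0605,.8811,.0445,2.2574,-.9996,.0433,.8456],[.4305,-.0308,.0233]),
([-.3437,.8276,.5981,1.9401,-.7675,.6392,.6354],[.5317,-.0428,.121]),
([-.1308,.798,.4339,1.9383,-.8613,.6881,.8032],[.5302,-.0433,.121]),
([-.7082,1.015,.9071,1.9015,-.5828,.6597,.3118],[.5312,-.0415,.121])]
A=np.vstack([cols(np.array(q)) for q,p in D]); y=np.hstack([p for q,p in D])
for c in([0,2,5,7],[0,2,3,4,5,7],[0,2,5,6,7],[0,2,3,5,6,7],range(8)):
    c=list(c); x,_,k,_=np.linalg.lstsq(A[:,c],y,rcond=None); print(c,x.round(4),"max res",np.abs(A[:,c]@x-y).max().round(4),k)
E
```

```text
[0, 2, 5, 7] [0.3636 0.5316 0.3901 0.2915] max res 0.0468 4
[0, 2, 3, 4, 5, 7] [ 0.3669  0.4744  0.0827 -0.0162  0.3203  0.2641] max res 0.0551 6
[0, 2, 5, 6, 7] [ 0.3628  0.5213  0.3149 -0.0568  0.3421] max res 0.0494 5
[0, 2, 3, 5, 6, 7] [ 0.3636  0.5111  0.0238  0.3043 -0.0505  0.3288] max res 0.0513 6
[0, 1, 2, 3, 4, 5, 6, 7] [ 0.3784  0.0218  0.4458  0.008  -0.0398  0.3013 -0.0544  0.3292] max res 0.0506 8
```

```bash
cat >> kin.py <<'E'
ey=np.eye(3)[1]
def cols2(q):
    F=frames(q); return np.c_[ez,F[3].apply(ez),F[5].apply(ez),F[7].apply(ez),F[1].apply(ey),F[3].apply(ey),F[5].apply(ey),F[3].apply(ex),F[4].apply(ex),F[6].apply(ex)]
D=[([-1.201,.69,-.194,1.566,.157,.903,-.215],[.206,.589,.226]),
([-.5864,.6978,.1019,1.6544,-.0942,.7946,-.4393],[.5468,.267,.2002]),
([-.0605,.8811,.0445,2.2574,-.9996,.0433,.8456],[.4305,-.0308,.0233]),
([-.3437,.8276,.5981,1.9401,-.7675,.6392,.6354],[.5317,-.0428,.121]),
([-.1308,.798,.4339,1.9383,-.8613,.6881,.8032],[.5302,-.0433,.121]),
([-.7082,1.015,.9071,1.9015,-.5828,.6597,.3118],[.5312,-.0415,.121])]
E
python3 - <<'E'
from kin import *
A=np.vstack([cols2(np.array(q)) for q,p in D]); y=np.hstack([p for q,p in D])
for c in([0,1,2,3,4],[0,1,2,3,5],[0,1,2,3,6],range(7),[0,1,2,3,4,5],[0,1,2,3,4,6],[0,1,2,3,5,6],range(10)):
    c=list(c); x=np.linalg.lstsq(A[:,c],y,rcond=None)[0]; print(c,x.round(4),"max res",np.abs(A[:,c]@x-y).max().round(4))
E
```

```text
[0, 1, 2, 3, 4] [ 0.3599  0.5552  0.3454  0.3392 -0.0427] max res 0.0106
[0, 1, 2, 3, 5] [ 0.3391  0.5665  0.3478  0.3344 -0.0448] max res 0.0075
[0, 1, 2, 3, 6] [ 0.3295  0.5886  0.3508  0.3293 -0.0445] max res 0.0272
[0, 1, 2, 3, 4, 5, 6] [ 3.472e-01  5.633e-01  3.447e-01  3.386e-01 -1.910e-02 -2.660e-02
 -3.000e-04] max res 0.0003
[0, 1, 2, 3, 4, 5] [ 0.3473  0.563   0.3448  0.3385 -0.0191 -0.0268] max res 0.0004
[0, 1, 2, 3, 4, 6] [ 0.3518  0.5662  0.3419  0.3419 -0.0365 -0.0113] max res 0.0088
[0, 1, 2, 3, 5, 6] [ 0.3399  0.5651  0.3483  0.3339 -0.0459  0.0018] max res 0.0076
[0, 1, 2, 3, 4, 5, 6, 7, 8, 9] [ 3.471e-01  5.625e-01  3.441e-01  3.385e-01 -1.900e-02 -2.640e-02
 -6.000e-04  3.000e-04 -7.000e-04 -2.000e-04] max res 0.0002
```

```bash
cat >> kin.py <<'E'
LN=np.array([.3473,.563,.3448,.3385,-.0191,-.0268])
def fk(q): return cols2(q)[:,:6]@LN, frames(q)[7]*Ro.from_euler("z",np.pi)
def err(q,p,R):
    a,b=fk(q); return np.r_[p-a,(R*b.inv()).as_rotvec()]
def jac(q):
    b=fk(q); J=[]
    for i in range(7):
        d=np.array(q,float); d[i]+=1e-5; c=fk(d); J.append(np.r_[c[0]-b[0],(c[1]*b[1].inv()).as_rotvec()]/1e-5)
    return np.array(J).T
def down(psi): return Ro.from_euler("z",psi,degrees=True)*Ro.from_quat([1,0,0,0])
def step(q,p,R,n=20,lam=1e-3):
    for _ in range(n):
        J=jac(q); dq=J.T@np.linalg.solve(J@J.T+lam*np.eye(6)*.1,err(q,p,R)); q=np.clip(q+np.clip(dq,-.1,.1),LO,HI)
    return q
E
python3 - <<'E'
from kin import *
from scipy.optimize import least_squares
rng=np.random.default_rng(0)
for psi in(-7,173):
    S=[]
    for _ in range(60):
        q0=np.array([rng.uniform(-1,1),rng.uniform(.2,1.6),rng.uniform(-1.2,1.2),rng.uniform(1.5,2.5),rng.uniform(-1,4.1),rng.uniform(.1,1),rng.uniform(-2,2)])
        s=least_squares(lambda q:err(q,np.array([.4205,-.0308,.015]),down(psi)),q0,bounds=(LO,HI))
        if s.cost<1e-9: S.append(s.x)
    S=np.array(sorted(S,key=lambda x:x[4])); print(psi,len(S)); print(S[::max(1,len(S)//10)].round(2))
E
```

```text
-7 38
[[ 0.6   1.18 -1.15  2.27  1.52  1.01 -1.7 ]
 [ 0.33  0.96 -0.6   2.29  1.59  0.48 -1.76]
 [ 0.24  0.92 -0.45  2.29  1.63  0.35 -1.8 ]
 [ 0.19  0.91 -0.38  2.29  1.67  0.3  -1.84]
 [ 0.14  0.9  -0.29  2.3   1.73  0.23 -1.89]
 [ 0.12  0.9  -0.25  2.3   1.77  0.2  -1.94]
 [ 0.09  0.9  -0.2   2.3   1.84  0.17 -2.01]
 [ 0.07  0.9  -0.18  2.3   1.9   0.15 -2.06]
 [ 0.05  0.9  -0.13  2.3   2.02  0.12 -2.19]
 [ 0.03  0.9  -0.11  2.3   2.13  0.1  -2.29]
 [-0.    0.9  -0.06  2.3   2.5   0.07 -2.66]
 [-0.1   0.91  0.1   2.31  3.98  0.11  2.14]
 [-0.12  0.91  0.15  2.31  4.14  0.14  1.99]]
173 39
[[ 0.66  1.31 -1.34  2.27  1.51  1.23  1.45]
 [ 0.43  1.01 -0.78  2.28  1.55  0.64  1.41]
 [ 0.2   0.91 -0.38  2.29  1.66  0.3   1.31]
 [ 0.11  0.9  -0.24  2.3   1.78  0.19  1.19]
 [ 0.03  0.9  -0.12  2.3   2.1   0.1   0.88]
 [ 0.02  0.9  -0.09  2.3   2.21  0.09  0.77]
 [ 0.01  0.9  -0.08  2.3   2.28  0.09  0.7 ]
 [ 0.01  0.9  -0.07  2.3   2.35  0.08  0.63]
 [-0.    0.9  -0.06  2.3   2.48  0.07  0.5 ]
 [-0.01  0.9  -0.04  2.3   2.69  0.07  0.29]
 [-0.03  0.9  -0.    2.3   3.08  0.06 -0.1 ]
 [-0.05  0.9   0.02  2.31  3.34  0.07 -0.35]
 [-0.06  0.9   0.05  2.31  3.64  0.08 -0.65]]
```

```bash
cat >> kin.py <<'E'
def run(q,p1,R1,n=20):
    """straight move, min-norm tracking"""
    p0,R0=fk(q); rv=(R0.inv()*R1).as_rotvec()
    for k in range(1,n+1): q=step(q,p0+(p1-p0)*k/n,R0*Ro.from_rotvec(rv*k/n),3)
    return q
E
python3 - <<'E'
from kin import *
q4,q5,q6=[np.array(D[i][0]) for i in(3,4,5)]
p,R=fk(q4); s=run(q4,p,R*Ro.from_rotvec([.2,0,0])); print(s.round(3),q5)
s=run(q5,p,fk(q5)[1]*Ro.from_rotvec([-.6,0,0])); print(s.round(3),q6)
# candidates: tilt/yaw/position excursions from now
base=np.array([.50,-.03,.12])
import itertools
res=[]
for tx,y1,x1,ty,yaw in itertools.product((-.6,0,.6),(-.25,0,.25),(.5,.65),(-.5,0,.5),(-7,60,-70)):
    q=run(q6,np.array([x1,y1,.2]),down(yaw)*Ro.from_rotvec([tx,ty,0]),8)
    q=run(q,np.array([x1,y1,.2]),down(yaw),6); q=run(q,base,down(-7),8)
    res.append((round(q[2],3),round(q[4],3),tx,y1,x1,ty,yaw,float(np.linalg.norm(err(q,base,down(-7))))<.01))
res.sort(); [print(x) for x in res[:8]]
E
```

```text
[-0.134  0.8    0.438  1.936 -0.866  0.691  0.809] [-0.1308  0.798   0.4339  1.9383 -0.8613  0.6881  0.8032]
[-0.707  1.019  0.913  1.897 -0.587  0.668  0.314] [-0.7082  1.015   0.9071  1.9015 -0.5828  0.6597  0.3118]
(np.float64(-0.124), np.float64(0.199), 0.6, 0.25, 0.5, 0, -70, True)
(np.float64(-0.05), np.float64(0.082), 0.6, -0.25, 0.5, 0.5, -70, True)
(np.float64(-0.002), np.float64(0.003), 0.6, 0, 0.5, 0, -70, True)
(np.float64(0.004), np.float64(-0.007), 0.6, 0.25, 0.5, 0.5, -7, True)
(np.float64(0.015), np.float64(-0.025), 0.6, 0.25, 0.65, 0, -70, True)
(np.float64(0.025), np.float64(-0.041), 0.6, -0.25, 0.65, 0.5, -70, True)
(np.float64(0.029), np.float64(-0.048), 0.6, 0, 0.5, 0.5, -70, True)
(np.float64(0.062), np.float64(-0.104), 0.6, 0.25, 0.65, -0.5, -70, True)
```

```bash
python3 - <<'E'
from kin import *
import itertools
q6=np.array(D[5][0]); base=np.array([.50,-.03,.12])
res=[]
for tx,y1,x1,ty,yaw in itertools.product((.6,.9),(.1,.25),(.45,.5),(-.3,0,.3),(-70,-100,-130)):
    P=np.array([x1,y1,.2])
    q=run(q6,P,down(yaw)*Ro.from_rotvec([tx,ty,0]),8); ok=np.linalg.norm(err(q,P,down(yaw)*Ro.from_rotvec([tx,ty,0])))<.02
    qa=q; q=run(q,base,down(-7),8)
    t=np.array([.4205,-.0308,.08]); qt=run(q,t,down(-7),6); t2=t*[1,1,0]+[0,0,.015]; qt=run(qt,t2,down(-7),6)
    res.append((round(q[2],3),round(q[4],3),ok,np.linalg.norm(err(qt,t2,down(-7))).round(4),tx,y1,x1,ty,yaw,qa.round(2).tolist(),qt.round(2).tolist()))
res.sort(); [print(*x) for x in res if x[2]][:0] if 0 else [print(*x) for x in [y for y in res if y[2]][:8]]
E
python3 - <<'E'
from kin import *
import itertools
q6=np.array(D[5][0]); base=np.array([.50,-.03,.12])
res=[]
for tx,y1,x1,ty,yaw in itertools.product((.3,.6,.8),(-.1,.1,.25),(.5,.6),(0,.4),(-40,-70,-100)):
    P=np.array([x1,y1,.25]); R=down(yaw)*Ro.from_rotvec([tx,ty,0])
    q=run(q6,P,R,12); e1=np.linalg.norm(err(q,P,R))
    qa=q; q=run(q,base,down(-7),12)
    t=np.array([.4205,-.0308,.08]); qt=run(q,t,down(-7),6); t2=t*[1,1,0]+[0,0,.015]; qt=run(qt,t2,down(-7),6)
    res.append((round(float(q[2]),3),round(float(q[4]),3),round(e1,3),np.linalg.norm(err(qt,t2,down(-7))).round(4),tx,y1,x1,ty,yaw,qa.round(2).tolist(),qt.round(2).tolist()))
res.sort(); [print(*x) for x in res[:10]]
E
```

```text
-0.17 0.27 0.864 0.1095 0.8 -0.1 0.5 0 -100 [1.16, 0.51, -1.47, 2.56, -1.0, 0.04, -0.59] [-0.05, 0.9, 0.03, 2.31, 0.34, 0.04, -0.5]
-0.136 0.219 0.727 0.1077 0.8 0.1 0.5 0 -70 [0.83, 0.57, -1.37, 2.52, -1.0, 0.04, -0.52] [-0.05, 0.9, 0.02, 2.31, 0.27, 0.04, -0.43]
-0.103 0.168 0.852 0.1064 0.8 -0.1 0.6 0 -100 [0.91, 0.57, -1.2, 2.4, -1.0, 0.04, -0.5] [-0.05, 0.9, 0.02, 2.31, 0.21, 0.04, -0.37]
-0.076 0.125 0.864 0.1054 0.8 0.25 0.5 0 -70 [0.13, 0.43, -1.08, 2.51, -1.0, 0.04, -0.75] [-0.04, 0.9, 0.01, 2.31, 0.16, 0.04, -0.32]
-0.07 0.115 1.045 0.1053 0.8 0.25 0.5 0.4 -40 [0.45, 0.57, -1.47, 2.56, -1.0, 0.04, -0.17] [-0.04, 0.9, 0.01, 2.3, 0.15, 0.04, -0.3]
-0.068 0.112 0.928 0.1052 0.8 -0.1 0.5 0.4 -70 [1.34, 0.73, -1.47, 2.56, -1.0, 0.04, -0.04] [-0.04, 0.9, 0.01, 2.3, 0.14, 0.04, -0.3]
-0.065 0.107 0.741 0.1051 0.8 0.1 0.5 0 -100 [-0.61, 0.27, -0.1, 2.56, -0.95, 0.04, -1.33] [-0.04, 0.9, 0.01, 2.3, 0.14, 0.04, -0.29]
-0.057 0.094 0.68 0.1049 0.8 0.1 0.6 0 -70 [0.75, 0.73, -1.17, 2.34, -1.0, 0.04, -0.29] [-0.04, 0.9, 0.01, 2.3, 0.12, 0.04, -0.28]
-0.05 0.083 0.375 0.1047 0.8 0.25 0.5 0 -100 [-1.42, 0.64, 0.73, 2.36, -1.0, 0.04, -1.53] [-0.04, 0.9, 0.01, 2.3, 0.11, 0.04, -0.26]
-0.04 0.066 0.77 0.1045 0.8 0.25 0.6 0 -70 [0.2, 0.55, -1.01, 2.28, -1.0, 0.04, -0.54] [-0.04, 0.9, 0.01, 2.3, 0.09, 0.04, -0.24]
```

```bash
cat > search.py <<'E'
from kin import *
import sys,multiprocessing as mp
q6=np.array(D[5][0])
def trial(seed):
    g=np.random.default_rng(seed); q=q6; W=[]; m=9
    for k in range(2):
        w=[round(g.uniform(.42,.7),2),round(g.uniform(-.3,.35),2),round(g.uniform(.15,.35),2),round(g.uniform(-120,60)),round(g.uniform(-.6,.6),1),round(g.uniform(-.6,.6),1)]
        P=np.array(w[:3]);R=down(w[3])*Ro.from_rotvec([w[4],w[5],0]); q=run(q,P,R,10); W.append(w)
        if np.linalg.norm(err(q,P,R))>.02: return None
    t=np.array([.4205,-.0308,.10]); q=run(q,t,down(-7),14); qh=q; t2=t*[1,1,0]+[0,0,.015]; q=run(q,t2,down(-7),6)
    return float(np.linalg.norm(err(q,t2,down(-7)))),float(qh[2]),W,qh.round(2).tolist(),q.round(2).tolist()
if __name__=="__main__":
    with mp.Pool() as p: S=[x for x in p.map(trial,range(int(sys.argv[1]))) if x]
    print(len(S)); G=sorted([x for x in S if x[0]<.01],key=lambda x:x[1]); print(len(G)); [print(*x) for x in G[:6]]
    print("lowest q3"); [print(*x) for x in sorted(S,key=lambda x:x[1])[:4]]
E
nproc; time OMP_NUM_THREADS=1 timeout 500 python3 search.py 600
```

```text
4
264
0
lowest q3
0.1035634762489559 0.045136753176148764 [[0.6, -0.19, 0.27, -93, -0.2, -0.4], [0.48, 0.3, 0.21, -93, 0.5, 0.2]] [-0.06, 0.7, 0.05, 2.28, -0.18, 0.17, 0.02] [-0.03, 0.89, -0.01, 2.3, -0.19, 0.04, 0.03]
0.10568584552200612 0.09554148422214274 [[0.65, 0.23, 0.25, -69, -0.5, -0.1], [0.53, -0.27, 0.16, 60, 0.2, -0.3]] [-0.1, 0.7, 0.1, 2.28, -0.37, 0.17, 0.22] [-0.02, 0.89, -0.03, 2.3, -0.39, 0.04, 0.23]
0.1101306450256407 0.1452511543067288 [[0.58, 0.11, 0.33, -61, -0.4, -0.2], [0.44, -0.08, 0.3, 31, -0.4, 0.3]] [-0.13, 0.71, 0.15, 2.28, -0.54, 0.18, 0.4] [-0.01, 0.89, -0.05, 2.3, -0.58, 0.04, 0.42]
0.11059294241339254 0.1492990945001275 [[0.59, 0.01, 0.18, -99, -0.0, 0.4], [0.6, -0.28, 0.2, 24, 0.1, 0.5]] [-0.13, 0.71, 0.15, 2.28, -0.56, 0.18, 0.41] [-0.01, 0.89, -0.05, 2.3, -0.6, 0.04, 0.44]
real	1m28.059s
user	5m14.834s
sys	0m0.254s
```

Run:
```python
from kin import *
import itertools
q0=np.array([-0.06,0.7,0.05,2.28,-0.18,0.17,0.02])
t=np.array([.4205,-.0308,.015]); q0=step(q0,t+[0,0,.085],down(-7))
res=[]
for tx,ty,yaw,dx,z in itertools.product((-.7,-.5,-.3,.3,.5),(-.3,-.15,0,.2),(-7,-40,30),(-.02,0,.04),(.06,)):
    R=down(yaw)*Ro.from_rotvec([tx,ty,0]); q=run(q0,t+[0,0,.085],R,6); P=np.array([.4205+dx,-.0308,.015+z]); q=run(q,P,R,6); e1=np.linalg.norm(err(q,P,R)); qa=q
    q=run(q,t+[0,0,.045],down(-7),8); qh=q; q=run(q,t,down(-7),6); e=np.linalg.norm(err(q,t,down(-7)))
    res.append((round(e,4),round(e1,3),tx,ty,yaw,dx,z,qa.round(2).tolist(),q.round(2).tolist()))
res.sort(); print(sum(x[0]<.01 for x in res)); [print(*x) for x in res[:14]]
```

```text
0
0.1034 0.0 -0.7 -0.3 -7 -0.02 0.06 [-0.73, 1.1, 0.58, 1.96, -0.01, 0.77, -0.39] [-0.03, 0.89, -0.01, 2.3, -0.11, 0.04, -0.05]
0.1034 0.0 -0.7 -0.3 -7 0 0.06 [-0.71, 1.1, 0.58, 1.9, -0.0, 0.81, -0.38] [-0.03, 0.89, -0.01, 2.3, -0.12, 0.04, -0.04]
0.1034 0.0 -0.7 -0.3 -7 0.04 0.06 [-0.67, 1.12, 0.58, 1.78, 0.0, 0.9, -0.36] [-0.03, 0.89, -0.01, 2.3, -0.14, 0.04, -0.02]
0.1034 0.0 -0.7 -0.3 30 0.04 0.06 [-0.94, 1.15, 0.73, 2.16, 0.17, 0.27, -0.13] [-0.03, 0.89, -0.01, 2.3, -0.08, 0.04, -0.08]
0.1034 0.0 -0.7 -0.15 -7 -0.02 0.06 [-0.82, 1.09, 0.65, 2.08, -0.05, 0.57, -0.41] [-0.03, 0.89, -0.01, 2.3, -0.08, 0.04, -0.08]
0.1034 0.0 -0.7 -0.15 -7 0 0.06 [-0.8, 1.1, 0.65, 2.02, -0.04, 0.61, -0.4] [-0.03, 0.89, -0.01, 2.3, -0.1, 0.04, -0.06]
0.1034 0.0 -0.7 -0.15 -7 0.04 0.06 [-0.76, 1.11, 0.66, 1.91, -0.03, 0.69, -0.39] [-0.03, 0.89, -0.01, 2.3, -0.12, 0.04, -0.03]
0.1034 0.0 -0.7 0 -40 -0.02 0.06 [-0.7, 1.12, 0.69, 1.92, -0.24, 0.83, -0.65] [-0.03, 0.89, -0.01, 2.3, -0.15, 0.04, -0.01]
0.1034 0.0 -0.7 0 -7 0 0.06 [-0.89, 1.12, 0.73, 2.14, -0.11, 0.4, -0.4] [-0.03, 0.89, -0.01, 2.3, -0.08, 0.04, -0.08]
0.1034 0.0 -0.7 0 -7 0.04 0.06 [-0.86, 1.13, 0.74, 2.03, -0.09, 0.49, -0.39] [-0.03, 0.89, -0.01, 2.3, -0.11, 0.04, -0.05]
0.1034 0.0 -0.7 0.2 -40 -0.02 0.06 [-0.86, 1.17, 0.8, 2.03, -0.3, 0.67, -0.68] [-0.03, 0.89, -0.01, 2.3, -0.13, 0.04, -0.03]
0.1034 0.0 -0.7 0.2 -40 0 0.06 [-0.85, 1.18, 0.81, 1.98, -0.29, 0.71, -0.68] [-0.03, 0.89, -0.01, 2.3, -0.14, 0.04, -0.01]
0.1034 0.0 -0.7 0.2 -7 -0.02 0.06 [-1.01, 1.17, 0.76, 2.35, -0.29, 0.08, -0.37] [-0.03, 0.89, -0.01, 2.3, -0.08, 0.04, -0.08]
0.1034 0.0 -0.7 0.2 -7 0 0.06 [-1.0, 1.17, 0.78, 2.3, -0.27, 0.12, -0.36] [-0.03, 0.89, -0.01, 2.3, -0.08, 0.04, -0.07]
```

Run:
```python
from kin import *
import itertools
q6=np.array(D[5][0]); T=np.array([.4205,-.0308,.015])
for x,z in itertools.product((.40,.4205,.44,.47),(.085,.11,.15)):
    P=np.array([x,-.0308,z]); q=run(q6,P,down(-7),12); q1=q
    for a in(40,90,130,173): q=run(q,P,down(a),8)
    q2=q; q=run(q,T,down(173),12)
    print(x,z,np.linalg.norm(err(q,T,down(173))).round(4),q1.round(2),q2.round(2),q.round(2))
```

```text
0.4 0.085 0.1253 [-0.11  0.74  0.12  2.35 -0.93  0.1   0.78] [ 0.01  0.73 -0.08  2.34  0.62  0.09  2.35] [-0.07  0.9   0.06  2.31  0.68  0.04  2.31]
0.4 0.11 0.1234 [-0.2   0.69  0.26  2.34 -0.9   0.21  0.77] [ 0.07  0.67 -0.17  2.32  0.58  0.19  2.39] [-0.07  0.9   0.06  2.31  0.65  0.04  2.34]
0.4 0.15 0.119 [-0.33  0.63  0.47  2.31 -0.82  0.37  0.73] [ 0.13  0.58 -0.26  2.29  0.46  0.33  2.5 ] [-0.07  0.9   0.05  2.31  0.57  0.04  2.41]
0.4205 0.085 0.1238 [-0.16  0.75  0.21  2.29 -0.91  0.18  0.77] [ 0.05  0.73 -0.14  2.28  0.6   0.16  2.37] [-0.07  0.9   0.06  2.31  0.66  0.04  2.33]
0.4205 0.11 0.1218 [-0.24  0.71  0.33  2.28 -0.88  0.28  0.75] [ 0.09  0.68 -0.2   2.26  0.54  0.25  2.42] [-0.07  0.9   0.06  2.31  0.62  0.04  2.36]
0.4205 0.15 0.1175 [-0.35  0.65  0.51  2.25 -0.8   0.42  0.7 ] [ 0.14  0.59 -0.27  2.23  0.42  0.37  2.53] [-0.06  0.9   0.05  2.31  0.55  0.04  2.44]
0.44 0.085 0.1224 [-0.2   0.77  0.28  2.24 -0.89  0.25  0.76] [ 0.07  0.74 -0.18  2.22  0.57  0.22  2.41] [-0.07  0.9   0.06  2.31  0.63  0.04  2.35]
0.44 0.11 0.1204 [-0.27  0.73  0.38  2.23 -0.86  0.33  0.73] [ 0.11  0.69 -0.23  2.21  0.51  0.29  2.46] [-0.07  0.9   0.05  2.31  0.6   0.04  2.39]
0.44 0.15 0.1162 [-0.36  0.67  0.54  2.2  -0.79  0.47  0.68] [ 0.14  0.61 -0.27  2.17  0.4   0.4   2.57] [-0.06  0.9   0.04  2.31  0.52  0.04  2.46]
0.47 0.085 0.1204 [-0.25  0.79  0.36  2.16 -0.87  0.34  0.72] [ 0.1   0.76 -0.22  2.14  0.52  0.3   2.46] [-0.07  0.9   0.05  2.31  0.6   0.04  2.39]
0.47 0.11 0.1183 [-0.3   0.76  0.45  2.14 -0.83  0.42  0.7 ] [ 0.12  0.71 -0.25  2.12  0.46  0.36  2.52] [-0.07  0.9   0.05  2.31  0.56  0.04  2.42]
0.47 0.15 0.1146 [-0.38  0.71  0.58  2.12 -0.77  0.53  0.65] [ 0.14  0.63 -0.27  2.09  0.36  0.46  2.62] [-0.06  0.9   0.04  2.31  0.48  0.04  2.5 ]
```

Run:
```python
from kin import *
q6=np.array(D[5][0]); T=np.array([.4205,-.0308,.015])
for x,z in((.4205,.09),(.44,.11)):
  for top in(200,230,260):
    P=np.array([x,-.0308,z]); q=run(q6,P,down(-7),12)
    for a in np.linspace(-7,top,7)[1:]: q=run(q,P,down(a),6)
    q1=q; e1=np.linalg.norm(err(q,P,down(top)))
    for a in (top+173)/2,173: q=run(q,P,down(a),6)
    q2=q; q=run(q,T,down(173),12)
    print(x,z,top,e1.round(3),np.linalg.norm(err(q,T,down(173))).round(4),q1.round(2),q2.round(2),q.round(2))
```

```text
0.4205 0.09 200 0.0 0.1236 [ 0.11  0.72 -0.24  2.27  0.79  0.22  2.64] [ 0.06  0.72 -0.15  2.28  0.59  0.18  2.38] [-0.07  0.9   0.06  2.31  0.65  0.04  2.33]
0.4205 0.09 230 0.119 0.0 [ 0.35  0.78 -0.63  2.26  1.15  0.47  2.66] [ 0.22  0.74 -0.41  2.27  1.02  0.32  1.94] [ 0.13  0.9  -0.27  2.3   1.75  0.21  1.22]
0.4205 0.09 260 0.453 0.0 [ 0.62  1.   -1.19  2.25  1.3   0.95  2.66] [ 0.57  0.94 -1.07  2.25  1.28  0.83  1.63] [ 0.52  1.09 -0.98  2.28  1.53  0.83  1.43]
0.44 0.11 200 0.029 0.1274 [ 0.21  0.7  -0.38  2.2   0.74  0.36  2.66] [ 0.14  0.69 -0.27  2.21  0.59  0.31  2.38] [-0.08  0.9   0.07  2.31  0.7   0.04  2.28]
0.44 0.11 230 0.159 0.0 [ 0.5   0.83 -0.89  2.19  1.11  0.69  2.66] [ 0.4   0.77 -0.71  2.19  1.02  0.56  1.93] [ 0.28  0.94 -0.53  2.29  1.6   0.42  1.37]
0.44 0.11 260 0.473 0.0 [ 0.7   1.15 -1.47  2.18  1.27  1.26  2.66] [ 0.68  1.06 -1.35  2.18  1.24  1.12  1.65] [ 0.62  1.23 -1.23  2.27  1.51  1.1   1.45]
```

```bash
python3 -c "
from h import *
go(.44,-.031,.115,-7)"
```

```text
turn [0.4008, 0.0199, 0.0078] shift [-0.0916, -0.0027, 0.0074]
```

```bash
cat > q.sh <<'E'
python3 -c "
from h import *
from plant import r
s=r.get_state();print('q',dist(s['q']),'psi',round(float(np.degrees(np.arctan2(*Ro.from_quat(s['eef_rot']).as_matrix()[[1,0],0]))),1))"
E
python3 -m pendant '[[[0.13,0,0],[-0.03,0,0],1],[[0.26,0.01,0],[-0.06,0,0],1],[[0.4,0.02,0.008],[-0.092,-0.003,0.007],1],[[0.4,0.02,0.008],[-0.092,-0.003,0.007],1],[[0.4,0.02,0.008],[-0.092,-0.003,0.007],1]]'; sh q.sh
python3 -m pendant '[[[0,0,-0.14],[0,0,0],1],[[0,0,-0.28],[0,0,0],1],[[0,0,-0.42],[0,0,0],1],[[0,0,-0.56],[0,0,0],1],[[0,0,-0.7],[0,0,0],1],[[0,0,-0.84],[0,0,0],1],[[0,0,-0.98],[0,0,0],1],[[0,0,-1.12],[0,0,0],1],[[0,0,-1.26],[0,0,0],1],[[0,0,-1.4],[0,0,0],1]]'; sh q.sh
python3 -m pendant '[[[0,0,-0.14],[0,0,0],1],[[0,0,-0.28],[0,0,0],1],[[0,0,-0.42],[0,0,0],1],[[0,0,-0.56],[0,0,0],1],[[0,0,-0.7],[0,0,0],1],[[0,0,-0.84],[0,0,0],1],[[0,0,-0.98],[0,0,0],1],[[0,0,-1.12],[0,0,0],1],[[0,0,-1.26],[0,0,0],1],[[0,0,-1.4],[0,0,0],1]]'; sh q.sh
```

```text
clock: 15.1
tool_pos: [0.4386, -0.0352, 0.1174]
eef_rot: [0.998, -0.067, 0.001, -0.001]
contact_force: [0.8, -0.7, -0.5]
opening: 0.998
q [-0.2733, 0.7155, 0.4096, 2.2285, -0.8581, 0.3541, 0.7342] psi -7.7
clock: 16.1
tool_pos: [0.4415, -0.032, 0.116]
eef_rot: [0.802, 0.597, 0.001, 0.002]
contact_force: [0.6, 0.5, 0.2]
opening: 1.001
q [-0.1053, 0.6784, 0.1139, 2.2139, -0.2722, 0.2585, 1.5276] psi 73.4
clock: 17.1
tool_pos: [0.4415, -0.0322, 0.1159]
eef_rot: [0.229, 0.974, -0.001, 0.002]
contact_force: [0.2, -0.4, 0.0]
opening: 1.003
q [0.0608, 0.6721, -0.1496, 2.2057, 0.3509, 0.2829, 2.2859] psi 153.6
```

Tracking matches the model. Now the overshoot to about 230°, then back.

```bash
python3 -m pendant '[[[0,0,-0.14],[0,0,0],1],[[0,0,-0.28],[0,0,0],1],[[0,0,-0.42],[0,0,0],1],[[0,0,-0.56],[0,0,0],1],[[0,0,-0.7],[0,0,0],1],[[0,0,-0.84],[0,0,0],1],[[0,0,-0.98],[0,0,0],1],[[0,0,-1.12],[0,0,0],1],[[0,0,-1.26],[0,0,0],1],[[0,0,-1.34],[0,0,0],1]]'; sh q.sh
python3 -m pendant '[[[0,0,0],[0,0,0],1],[[0,0,0],[0,0,0],1],[[0,0,0],[0,0,0],1]]'; sh q.sh
```

```text
clock: 18.1
tool_pos: [0.4384, -0.0312, 0.1137]
eef_rot: [-0.412, 0.911, -0.002, -0.005]
contact_force: [-0.7, 2.6, -1.4]
opening: 0.996
q [0.6547, 1.0112, -1.285, 2.1772, 1.2106, 1.0569, 2.6501] psi -131.3
clock: 18.4
tool_pos: [0.4373, -0.0309, 0.1131]
eef_rot: [-0.411, 0.912, -0.001, -0.006]
contact_force: [-0.1, 0.6, 0.7]
opening: 0.999
q [0.6496, 1.0045, -1.2719, 2.1783, 1.2062, 1.0448, 2.6504] psi -131.5
```

```bash
python3 -m pendant '[[[0,0,0.14],[0,0,0],1],[[0,0,0.28],[0,0,0],1],[[0,0,0.42],[0,0,0],1],[[0,0,0.56],[0,0,0],1],[[0,0,0.7],[0,0,0],1],[[0,0,0.84],[0,0,0],1],[[0,0,0.97],[0,0,0],1],[[0,0,0.97],[0,0,0],1]]'; sh q.sh
python3 - <<'E'
from h import *
from plant import r
d=r.snapshot("top");e=r.snapshot("side")
a=grid(ortho(d,.35,.5,-.14,.1,.023,2400),.5,.1,2400,.02);b=grid(ortho(e,.35,.5,-.14,.1,.023,2400),.5,.1,2400,.02)
cv2.imwrite("pics/t2.png",np.vstack([a,b])[:720])
E
```

```text
clock: 19.2
tool_pos: [0.4378, -0.0313, 0.1143]
eef_rot: [0.061, 0.998, -0.005, -0.004]
contact_force: [0.6, -0.1, 0.1]
opening: 0.999
q [0.6028, 0.9249, -1.137, 2.1806, 1.1708, 0.9131, 1.7304] psi 173.0
```

View pics/t2.png

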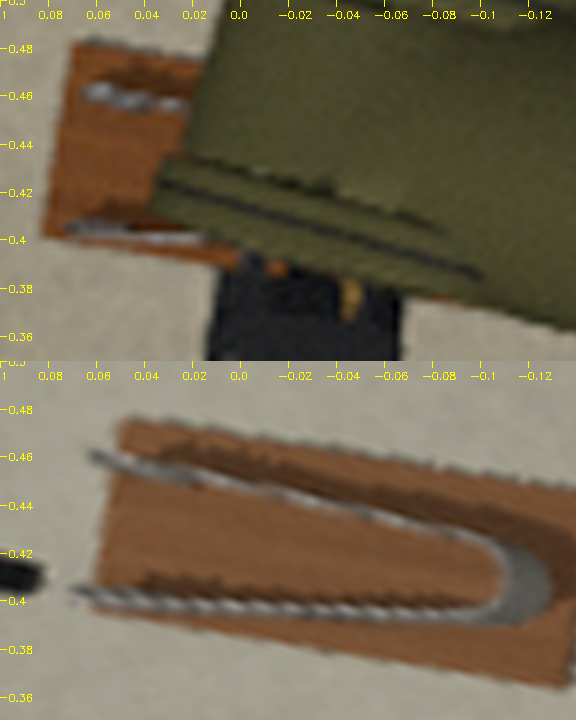

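```bash
python3 -c "
from h import *
go(.4205,-.031,.035,173)"
```

```text
turn [-0.0082, -0.0076, 0.0033] shift [0.0163, -0.0015, 0.0791]
```

```bash
python3 -m pendant '[[[-0.008,-0.008,0],[0.016,-0.001,0],1],[[-0.008,-0.008,0.003],[0.0165,-0.0015,0.03],1],[[-0.008,-0.008,0.003],[0.0165,-0.0015,0.06],1],[[-0.008,-0.008,0.003],[0.0165,-0.0015,0.079],1],[[-0.008,-0.008,0.003],[0.0165,-0.0015,0.079],1],[[-0.008,-0.008,0.003],[0.0165,-0.0015,0.079],1]]'; sh q.sh; python3 -c "
from h import *
go(.4205,-.031,.015,173)"
```

```text
clock: 19.9
tool_pos: [0.4197, -0.0297, 0.0346]
eef_rot: [0.061, 0.998, 0.002, -0.001]
contact_force: [-0.1, -0.7, 0.6]
opening: 1.001
q [0.5503, 1.0673, -1.034, 2.2747, 1.4652, 0.855, 1.4754] psi 172.9
turn [0.0031, -0.0022, -0.0009] shift [-0.001, -0.0012, 0.0196]
```

```bash
python3 -m pendant '[[[0,0,0],[-0.001,-0.001,0.008],1],[[0,0,0],[-0.001,-0.001,0.015],1],[[0,0,0],[-0.001,-0.001,0.019],1],[[0,0,0],[-0.001,-0.001,0.0195],1],[[0,0,0],[-0.001,-0.001,0.0195],1]]' 25
python3 -m pendant '[[[0,0,0],[0,0,0],0.8],[[0,0,0],[0,0,0],0.65],[[0,0,0],[0,0,0],0.57],[[0,0,0],[0,0,0],0.52],[[0,0,0],[0,0,0],0.52],[[0,0,0],[0,0,0],0.5],[[0,0,0],[0,0,0],0.5],[[0,0,0],[0,0,0],0.5]]'
python3 - <<'E'
from h import *
from plant import r
d=r.snapshot("top");e=r.snapshot("side")
a=ortho(d,.35,.5,-.14,.1,.023,1600);b=ortho(e,.35,.5,-.14,.1,.023,1600)
cv2.imwrite("pics/g2.png",np.hstack([np.vstack([a,b]),cv2.resize(e['image'][190:290,180:280],(480,480))[:,:,::-1]]))
E
```

```text
clock: 20.4
tool_pos: [0.4203, -0.0308, 0.0146]
eef_rot: [0.062, 0.998, 0.002, -0.001]
contact_force: [-0.6, -0.3, -1.0]
opening: 1.0
clock: 21.2
tool_pos: [0.4204, -0.0308, 0.0146]
eef_rot: [0.062, 0.998, 0.002, -0.001]
contact_force: [0.5, -0.8, -0.3]
opening: 0.503Traceback (most recent call last):
  File "<stdin>", line 5, in <module>
    return _nx.concatenate(arrs, 1, dtype=dtype, casting=casting)
           ~~~~~~~~~~~~~~~^^^^^^^^^^^^^^^^^^^^^^^^^^^^^^^^^^^^^^^
ValueError: all the input array dimensions except for the concatenation axis must match exactly, but along dimension 0, the array at index 0 has size 482 and the array at index 1 has size 480
```

```bash
python3 -m pendant '[[[0,0,0],[0,0,-0.005],0.5],[[0,0,0],[0,0,-0.02],0.5],[[0,0,0],[0,0,-0.045],0.5],[[0,0,0],[0,0,-0.07],0.5],[[0,0,0],[0,0,-0.09],0.5],[[0,0,0],[0,0,-0.1],0.5],[[0,0,0],[0,0,-0.1],0.5]]'
python3 - <<'E'
from h import *
from plant import r
d=r.snapshot("top");e=r.snapshot("side")
cv2.imwrite("pics/g3.png",np.hstack([cv2.resize(d['image'][180:300,220:340],(400,400),interpolation=2),cv2.resize(e['image'][130:270,180:320],(400,400),interpolation=2)])[:,:,::-1])
E
sh q.sh
```

```text
clock: 22.0
tool_pos: [0.4213, -0.0311, 0.1161]
eef_rot: [0.062, 0.998, 0.002, 0.0]
contact_force: [-0.5, -0.1, 0.4]
opening: 0.503
q [0.6124, 0.9057, -1.1292, 2.2343, 1.1937, 0.867, 1.69] psi 172.9
```

View pics/g3.png

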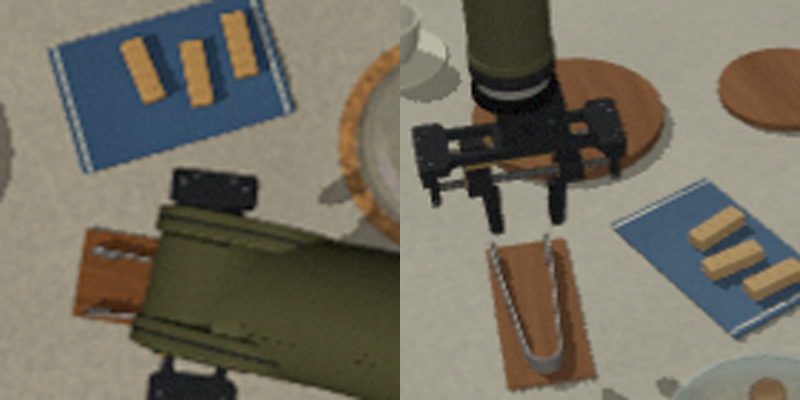

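```bash
python3 - <<'E'
from h import *
from plant import r
e=r.snapshot("side"); d=r.snapshot("top")
s=r.get_state(); R=Ro.from_quat(s["eef_rot"]); w=s["opening"]*.088/2
for sx in(-1,1):
    for t in(.008,-.03):
        P=R.apply([sx*(w+.005),0,t])+s["tool_pos"]; print("now",sx,t,proj(e,P).round(1))
R=Ro.from_quat([.998,-.061,-.01,0])
for sx in(-1,1):
    P=R.apply([sx*(.0455/2+.004),0,.008])+[.4305,-.0308,.0233]; print("g.png px",((proj(e,P)-[130,150])*4).round(0))
E
sh q.sh
```

```text
now -1 0.008 [[234.2 211.7]]
now -1 -0.03 [[233.4 201. ]]
now 1 0.008 [[214.6 214.8]]
now 1 -0.03 [[213.4 204.2]]
g.png px [[364. 351.]]
g.png px [[438. 339.]]
q [0.6121, 0.9068, -1.1287, 2.2345, 1.1937, 0.867, 1.6901] psi 172.9
```

Tongs still on the rest: the fingers closed but slipped off. Fingertips appear about 12 mm higher in the image than the model says, so I'll probe for contact on the rest with the fingers open round the tongs.

```bash
python3 -m pendant '[[[0,0,0],[0,0,0],0.9],[[0,0,0],[0,0,0.03],0.9],[[0,0,0],[0,0,0.06],0.9],[[0,0,0],[0,0,0.085],0.9],[[0,0,0],[0,0,0.096],0.9],[[0,0,0],[0,0,0.1],0.9],[[0,0,0],[0,0,0.1],0.9],[[0,0,0],[0,0,0.1],0.9]]'
python3 -m pendant '[[[0,0,0],[0,0,0.001],0.9],[[0,0,0],[0,0,0.002],0.9],[[0,0,0],[0,0,0.002],0.9]]'
python3 -m pendant '[[[0,0,0],[0,0,0.001],0.9],[[0,0,0],[0,0,0.002],0.9],[[0,0,0],[0,0,0.002],0.9]]'
```

```text
clock: 23.0
tool_pos: [0.4206, -0.0306, 0.015]
eef_rot: [0.062, 0.998, 0.002, -0.001]
contact_force: [-0.3, 0.5, 0.1]
opening: 0.903
clock: 23.3
tool_pos: [0.4205, -0.031, 0.0129]
eef_rot: [0.062, 0.998, 0.002, -0.001]
contact_force: [-0.3, -0.1, -0.3]
opening: 0.9
clock: 23.6
tool_pos: [0.4203, -0.0309, 0.0105]
eef_rot: [0.062, 0.998, 0.002, -0.001]
contact_force: [-0.4, 0.0, 0.3]
opening: 0.899
```

```bash
for z in 1 2; do :; done; python3 -m pendant '[[[0,0,0],[0,0,0.001],0.8],[[0,0,0],[0,0,0.002],0.8],[[0,0,0],[0,0,0.002],0.8]]'
python3 -m pendant '[[[0,0,0],[0,0,0.001],0.8],[[0,0,0],[0,0,0.002],0.8],[[0,0,0],[0,0,0.002],0.8]]'
python3 -m pendant '[[[0,0,0],[0,0,0.001],0.8],[[0,0,0],[0,0,0.002],0.8],[[0,0,0],[0,0,0.002],0.8]]'
```

```text
clock: 23.9
tool_pos: [0.4202, -0.0308, 0.0085]
eef_rot: [0.062, 0.998, 0.002, -0.001]
contact_force: [0.5, -0.1, -0.0]
opening: 0.802
clock: 24.2
tool_pos: [0.4202, -0.0308, 0.0065]
eef_rot: [0.062, 0.998, 0.002, -0.001]
contact_force: [-0.2, -0.1, 0.1]
opening: 0.798
clock: 24.5
tool_pos: [0.4203, -0.0308, 0.0045]
eef_rot: [0.062, 0.998, 0.002, -0.001]
contact_force: [0.0, 0.1, 0.4]
opening: 0.801
```

```bash
python3 -m pendant '[[[0,0,0],[0,0,0.0007],0.75],[[0,0,0],[0,0,0.0015],0.75],[[0,0,0],[0,0,0.0015],0.75]]'
python3 -m pendant '[[[0,0,0],[0,0,0.0007],0.75],[[0,0,0],[0,0,0.0015],0.75],[[0,0,0],[0,0,0.0015],0.75]]'
sh q.sh
python3 - <<'E'
from h import *
from plant import r
e=r.snapshot("side"); cv2.imwrite("pics/g4.png",cv2.resize(e['image'][160:280,170:290],(600,600),interpolation=2)[:,:,::-1])
E
```

```text
clock: 24.8
tool_pos: [0.4203, -0.0308, 0.0031]
eef_rot: [0.062, 0.998, 0.002, -0.001]
contact_force: [-0.6, 0.4, 0.1]
opening: 0.75
clock: 25.1
tool_pos: [0.4203, -0.0308, 0.0016]
eef_rot: [0.062, 0.998, 0.002, -0.001]
contact_force: [-0.9, -0.4, -0.0]
opening: 0.751
q [0.5289, 1.1292, -0.9815, 2.2758, 1.5685, 0.8468, 1.4078] psi 172.9
```

View pics/g4.png

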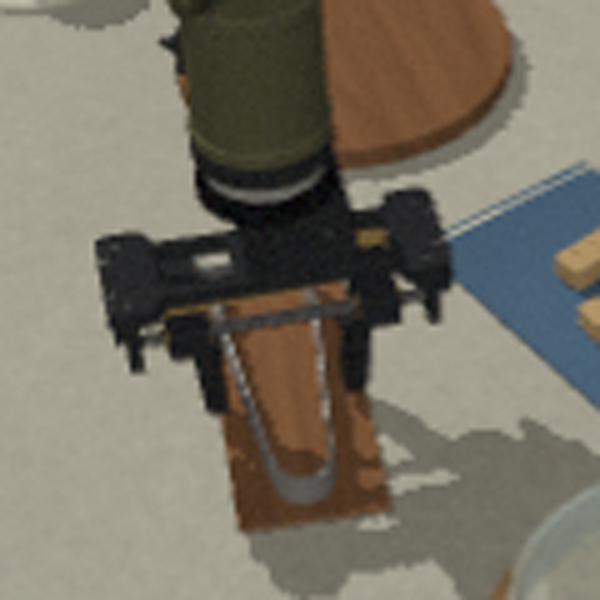

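```bash
python3 -m pendant '[[[0,0,0],[0,0,0.0007],0.75],[[0,0,0],[0,0,0.0015],0.75],[[0,0,0],[0,0,0.0015],0.75]]'
python3 -m pendant '[[[0,0,0],[0,0,0.0005],0.7],[[0,0,0],[0,0,0.001],0.7],[[0,0,0],[0,0,0.001],0.7]]'
```

```text
clock: 25.45
tool_pos: [0.4203, -0.0308, 0.0]
eef_rot: [0.062, 0.998, 0.002, -0.001]
contact_force: [0.4, 0.3, 0.1]
opening: 0.752
clock: 25.75
tool_pos: [0.4203, -0.0308, -0.0009]
eef_rot: [0.062, 0.998, 0.002, -0.001]
contact_force: [-0.5, 0.1, 0.8]
opening: 0.701
```

```bash
python3 -m pendant '[[[0,0,0],[0,0,0.0005],0.7],[[0,0,0],[0,0,0.001],0.7],[[0,0,0],[0,0,0.001],0.7]]'
python3 -m pendant '[[[0,0,0],[0,0,0.0005],0.7],[[0,0,0],[0,0,0.001],0.7],[[0,0,0],[0,0,0.001],0.7]]'
python3 - <<'E'
from h import *
from plant import r
e=r.snapshot("side"); s=r.get_state(); R=Ro.from_quat(s["eef_rot"])
for t in(.008,-.004,-.008):
  print(t,[proj(e,R.apply([sx*(.066/2+.005),-.009*0,t])+[.4203,-.0308,.0016]).round(1).tolist() for sx in(-1,1)])
E
```

```text
clock: 26.05
tool_pos: [0.4203, -0.0308, -0.0019]
eef_rot: [0.062, 0.998, 0.002, -0.001]
contact_force: [0.8, 0.4, -0.6]
opening: 0.698
clock: 26.35
tool_pos: [0.4203, -0.0307, -0.0029]
eef_rot: [0.062, 0.998, 0.002, -0.001]
contact_force: [0.1, -0.3, -0.2]
opening: 0.696
0.008 [[[240.4, 240.3]], [[214.2, 244.8]]]
-0.004 [[[240.2, 237.3]], [[213.9, 241.8]]]
-0.008 [[[240.1, 236.3]], [[213.8, 240.8]]]
```

```bash
python3 -m pendant '[[[0,0,0],[0,0,0.0005],0.7],[[0,0,0],[0,0,0.001],0.7],[[0,0,0],[0,0,0.001],0.7]]'
python3 -m pendant '[[[0,0,0],[0,0,0.0005],0.7],[[0,0,0],[0,0,0.001],0.7],[[0,0,0],[0,0,0.001],0.7]]'
python3 -m pendant '[[[0,0,0],[0,0,0.0005],0.7],[[0,0,0],[0,0,0.001],0.7],[[0,0,0],[0,0,0.001],0.7]]'
```

```text
clock: 26.7
tool_pos: [0.4203, -0.0308, -0.0039]
eef_rot: [0.062, 0.998, 0.002, -0.001]
contact_force: [-0.4, 0.3, -0.2]
opening: 0.705
clock: 27.0
tool_pos: [0.4203, -0.0308, -0.0049]
eef_rot: [0.062, 0.998, 0.002, -0.001]
contact_force: [0.1, -0.9, 0.1]
opening: 0.702
clock: 27.3
tool_pos: [0.4203, -0.0308, -0.0059]
eef_rot: [0.062, 0.998, 0.002, -0.001]
contact_force: [-0.6, -0.2, -0.8]
opening: 0.698
```

```bash
python3 -m pendant '[[[0,0,0],[0,0,0.0005],0.7],[[0,0,0],[0,0,0.001],0.7],[[0,0,0],[0,0,0.001],0.7]]'
python3 -m pendant '[[[0,0,0],[0,0,0.0005],0.7],[[0,0,0],[0,0,0.001],0.7],[[0,0,0],[0,0,0.001],0.7]]'
python3 - <<'E'
from h import *
from plant import r
e=r.snapshot("side"); d=r.snapshot("top")
a=cv2.resize(e['image'][190:270,190:270],(400,400),interpolation=2); g=cv2.resize(d['image'][225:305,235:315],(400,400),interpolation=2)
cv2.imwrite("pics/g5.png",cv2.convertScaleAbs(np.hstack([a,g])[:,:,::-1],alpha=1.6,beta=15))
E
```

```text
clock: 27.6
tool_pos: [0.4203, -0.0308, -0.0068]
eef_rot: [0.062, 0.998, 0.002, -0.001]
contact_force: [0.8, -1.0, 0.5]
opening: 0.699
clock: 27.9
tool_pos: [0.4204, -0.0308, -0.0069]
eef_rot: [0.062, 0.998, 0.002, -0.0]
contact_force: [-2.4, -2.2, 11.5]
opening: 0.699
```

View pics/g5.png

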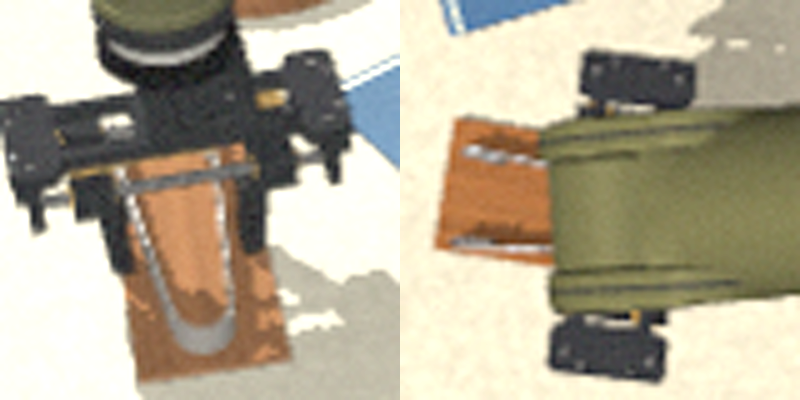

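```bash
python3 -m pendant '[[[0,0,0],[0,0,-0.0015],0.7],[[0,0,0],[0,0,-0.003],0.7],[[0,0,0],[0,0,-0.003],0.7]]' 25
python3 -m pendant '[[[0,0,0],[0,0,0],0.62],[[0,0,0],[0,0,0],0.57],[[0,0,0],[0,0,0],0.54],[[0,0,0],[0,0,0],0.51],[[0,0,0],[0,0,0],0.49],[[0,0,0],[0,0,0],0.49],[[0,0,0],[0,0,0],0.49],[[0,0,0],[0,0,0],0.49]]'
python3 -m pendant '[[[0,0,0],[0,0,-0.005],0.49],[[0,0,0],[0,0,-0.015],0.49],[[0,0,0],[0,0,-0.03],0.49],[[0,0,0],[0,0,-0.05],0.49],[[0,0,0],[0,0,-0.07],0.49],[[0,0,0],[0,0,-0.08],0.49],[[0,0,0],[0,0,-0.08],0.49]]'
python3 - <<'E'
from h import *
from plant import r
e=r.snapshot("side"); d=r.snapshot("top")
a=cv2.resize(e['image'][160:280,170:290],(400,400),interpolation=2); g=cv2.resize(d['image'][205:325,215:335],(400,400),interpolation=2)
cv2.imwrite("pics/g6.png",cv2.convertScaleAbs(np.hstack([a,g])[:,:,::-1],alpha=1.4,beta=10))
E
```

```text
clock: 28.3
tool_pos: [0.4204, -0.0308, -0.0048]
eef_rot: [0.062, 0.998, 0.002, -0.001]
contact_force: [-0.4, -0.5, -1.1]
opening: 0.699
clock: 29.1
tool_pos: [0.4203, -0.0308, -0.0049]
eef_rot: [0.062, 0.998, 0.002, -0.001]
contact_force: [-0.7, 0.4, -1.9]
opening: 0.49
clock: 29.8
tool_pos: [0.4212, -0.031, 0.0766]
eef_rot: [0.062, 0.998, 0.002, 0.0]
contact_force: [0.6, 0.2, -1.0]
opening: 0.49
```

View pics/g6.png

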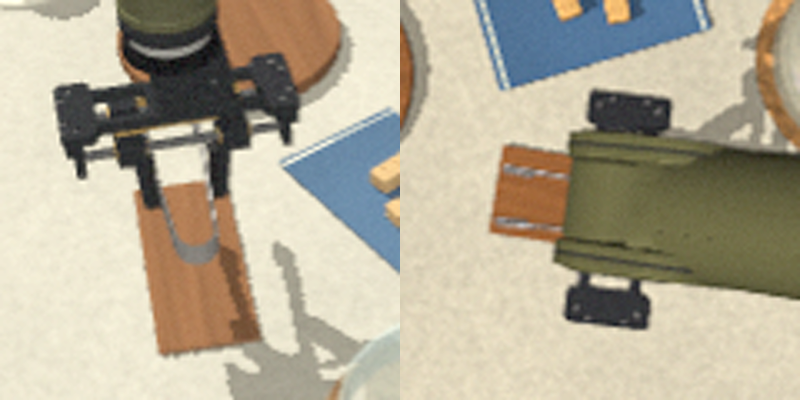

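```bash
cat >> h.py <<'E'
def biscuits(verbose=True):
    from plant import r
    s=2000; x1,y1=.74,.14; out=[]
    for n in("top","side"):
        q=r.snapshot(n); im=ortho(q,.5,x1,-.18,y1,.022,s); hsv=cv2.cvtColor(im,cv2.COLOR_BGR2HSV)
        m=cv2.inRange(hsv,(8,70,120),(30,255,255)); m=cv2.morphologyEx(m,cv2.MORPH_OPEN,np.ones((7,7)))
        for c in cv2.findContours(m,0,2)[0]:
            if cv2.contourArea(c)>1500:
                b=cv2.boxPoints(cv2.minAreaRect(c)); e=[b[1]-b[0],b[2]-b[1]]; L=max(e,key=np.linalg.norm); yaw=np.degrees(np.arctan(-L[0]/-L[1])) if L[1] else 90
                u,v=b.mean(0); print(n,"xy",round(x1-v/s,4),round(y1-u/s,4),"yaw",round(float(yaw),1),"size",[round(float(np.linalg.norm(k))/s*1000) for k in e])
E
python3 - <<'E'
from h import *
from kin import run,down,err,fk
from plant import r
biscuits()
q=np.array(r.get_state()["q"]); o=lambda x,y,yw:(x-.085*np.cos(np.radians(yw)),y-.085*np.sin(np.radians(yw)))
c=np.array([.549,.267]); n=np.array([-np.sin(np.radians(20)),np.cos(np.radians(20))])
rest=(.4205,-.0308)
seq=[]
for (x,y,yw),k in zip([(.6335,.0154,22.2),(.630,-.037,10.7),(.658,-.0786,12.9)],(1,0,-1)):
    a=o(x,y,yw); b=o(*(c+n*.048*k),20); seq+=[(*a,.08,yw+90),(*a,0,yw+90),(*a,.08,yw+90),(*b,.08,110),(*b,.01,110),(*b,.08,110)]
seq+=[(*rest,.08,173),(*rest,-.0048,173),(*rest,.08,173),(.561,-.288,.17,180),(.552,.27,.17,180)]
for s in seq:
    q=run(q,np.array(s[:3]),down(s[3]),10); print(np.round(s,3),np.linalg.norm(err(q,np.array(s[:3]),down(s[3]))).round(4),q.round(2))
E
```

```text
top xy 0.6316 -0.0352 yaw 10.7 size [22, 64]
top xy 0.6347 0.017 yaw 22.4 size [22, 64]
top xy 0.6595 -0.077 yaw 12.7 size [23, 64]
side xy 0.6278 -0.043 yaw 10.6 size [32, 68]
side xy 0.631 0.0124 yaw 24.7 size [25, 68]
side xy 0.6555 -0.0834 yaw 16.2 size [31, 69]
[ 5.550e-01 -1.700e-02  8.000e-02  1.122e+02] 0.0 [ 0.45  0.98 -0.92  1.87  1.05  0.87  0.94]
[ 5.550e-01 -1.700e-02  0.000e+00  1.122e+02] 0.0 [ 0.41  1.1  -0.83  1.89  1.21  0.77  0.82]
[ 5.550e-01 -1.700e-02  8.000e-02  1.122e+02] 0.0 [ 0.45  0.98 -0.92  1.87  1.05  0.87  0.94]
[4.53e-01 2.83e-01 8.00e-02 1.10e+02] 0.0 [-0.14  0.96 -0.9   1.93  1.06  0.82  0.27]
[4.53e-01 2.83e-01 1.00e-02 1.10e+02] 0.0 [-0.19  1.06 -0.81  1.95  1.22  0.74  0.14]
[4.53e-01 2.83e-01 8.00e-02 1.10e+02] 0.0 [-0.14  0.96 -0.9   1.93  1.06  0.82  0.27]
[ 5.460e-01 -5.300e-02  8.000e-02  1.007e+02] 0.0 [ 0.5   0.96 -0.88  1.89  1.03  0.83  0.81]
[ 5.460e-01 -5.300e-02  0.000e+00  1.007e+02] 0.0 [ 0.45  1.08 -0.78  1.91  1.2   0.73  0.68]
[ 5.460e-01 -5.300e-02  8.000e-02  1.007e+02] 0.0 [ 0.5   0.96 -0.88  1.89  1.03  0.83  0.81]
[4.69e-01 2
[... 535 characters left out ...]
-01 1.93e-01 8.00e-02 1.10e+02] 0.0 [ 0.04  0.95 -0.89  1.97  1.07  0.8   0.42]
[4.86e-01 1.93e-01 1.00e-02 1.10e+02] 0.0 [-0.01  1.05 -0.79  1.98  1.25  0.71  0.29]
[4.86e-01 1.93e-01 8.00e-02 1.10e+02] 0.0 [ 0.04  0.95 -0.89  1.97  1.07  0.8   0.42]
[ 4.20e-01 -3.10e-02  8.00e-02  1.73e+02] 0.0 [ 0.55  0.95 -1.03  2.26  1.31  0.8   1.6 ]
[ 4.20e-01 -3.10e-02 -5.00e-03  1.73e+02] 0.0 [ 0.51  1.13 -0.94  2.28  1.6   0.81  1.39]
[ 4.20e-01 -3.10e-02  8.00e-02  1.73e+02] 0.0 [ 0.55  0.94 -1.02  2.26  1.31  0.79  1.61]
[ 5.61e-01 -2.88e-01  1.70e-01  1.80e+02] 0.0738 [ 0.95  1.02 -1.17  1.57  0.98  1.23  2.66]
[5.52e-01 2.70e-01 1.70e-01 1.80e+02] 0.0 [ 0.02  0.97 -1.12  1.63  0.94  1.17  1.8 ]
```

```bash
cat >> h.py <<'E'
def tip(x,y,z,yaw):
    """bring the tongs' tip point over (x,y), underside at z, tongs pointing along yaw (deg)"""
    a=np.radians(yaw); go(x-.085*np.cos(a),y-.085*np.sin(a),z-.0098,yaw+90)
E
python3 -c "
from h import *
tip(.6335,.0155,.07,22.3)"
```

```text
turn [0.0011, -0.0047, 1.0572] shift [-0.132, 0.031, 0.0141]
```

```bash
python3 -m pendant '[[[0,0,0.13],[-0.016,0.004,0.002],0.49],[[0,0,0.26],[-0.032,0.008,0.003],0.49],[[0,0,0.39],[-0.048,0.011,0.005],0.49],[[0,0,0.52],[-0.064,0.015,0.006],0.49],[[0,0,0.65],[-0.08,0.019,0.008],0.48],[[0,0,0.78],[-0.096,0.023,0.01],0.47],[[0,0,0.91],[-0.112,0.027,0.012],0.46],[[0,0,1.0],[-0.125,0.03,0.014],0.46],[[0,0,1.057],[-0.132,0.031,0.014],0.46],[[0,0,1.057],[-0.132,0.031,0.014],0.46]]'
python3 -m pendant '[[[0,0,0],[0,0,0],0.46],[[0,0,0],[0,0,0],0.46]]'
python3 - <<'E'
from h import *
from plant import r
tip(.6335,.0155,.009,22.3)
d=r.snapshot("top"); e=r.snapshot("side"); s=r.get_state(); R=Ro.from_quat(s["eef_rot"]); print(dist(s["tool_pos"]))
# predicted tip ends (tongs top edge, z = TCP+.0278) at +98 mm ahead: tongs x axis = tool -y? check
fw=R.apply([0,1,0]); print("tool y",fw.round(2))
a=np.radians(22.3); fwd=np.array([np.cos(a),np.sin(a),0]); L=np.array([-fwd[1],fwd[0],0])
for n,q in(("top",d),("side",e)):
    im=q["image"].copy()
    P=[s["tool_pos"]+fwd*x+L*y+[0,0,.0278] for x,y in((.098,.018),(.098,-.018),(.085,0))]
    u=proj(q,P); cc=u[2].astype(int); print(n,u.round(1).tolist())
    for p in u: cv2.circle(im,tuple(int(round(v*16)) for v in p),8,(255,0,0),-1,shift=4)
    cv2.imwrite(f"pics/h_{n}.png",im[:,:,::-1])
    globals()[n]=cv2.resize(im[cc[1]-50:cc[1]+50,cc[0]-50:cc[0]+50],(400,400),interpolation=2)
cv2.imwrite("pics/h.png",np.hstack([top,side])[:,:,::-1])
E
```

```text
clock: 31.0
tool_pos: [0.5556, -0.0164, 0.06]
eef_rot: [0.557, 0.83, 0.001, -0.002]
contact_force: [0.1, -0.1, -0.4]
opening: 0.462
clock: 31.2
tool_pos: [0.5543, -0.0168, 0.0605]
eef_rot: [0.556, 0.831, 0.001, -0.002]
contact_force: [0.6, -0.2, -1.6]
opening: 0.466
turn [-0.0017, -0.0045, 0.0016] shift [-0.0005, 0.0006, 0.0613]
[0.5546, -0.0168, 0.0607]
tool y [ 0.92  0.38 -0.  ]
top [[255.2, 195.4], [266.1, 191.0], [262.3, 197.1]]
side [[289.4, 185.6], [298.0, 191.2], [290.5, 190.3]]
```

View pics/h.png

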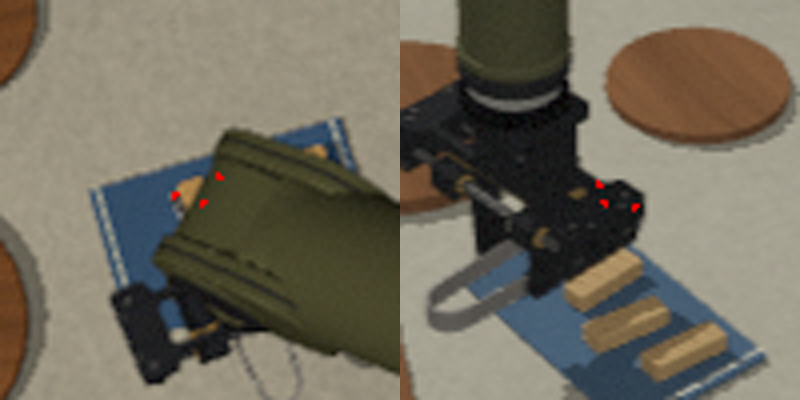

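Run:
```python
from h import *
import pickle
from plant import r
e=r.snapshot("side"); d=r.snapshot("top"); p=np.array([.5546,-.0168,.0607]); a=np.radians(22.3); f=np.array([np.cos(a),np.sin(a),0]); L=np.array([-f[1],f[0],0])
for n,q,o in(("side",e,(240,140)),("top",d,(212,147))):
    for z in(.0278,.0098): print(n,z,((proj(q,[p-f*.083+[0,0,z],p-f*.07+L*.012+[0,0,z],p-f*.07-L*.012+[0,0,z],p+f*.098+L*.02+[0,0,z]])-o)*4).round(0).tolist())
```

```text
side 0.0278 [[27.0, 307.0], [30.0, 290.0], [53.0, 307.0], [196.0, 181.0]]
side 0.0098 [[28.0, 327.0], [31.0, 310.0], [54.0, 326.0], [196.0, 200.0]]
top 0.0278 [[288.0, 405.0], [266.0, 395.0], [296.0, 382.0], [170.0, 195.0]]
top 0.0098 [[287.0, 406.0], [266.0, 396.0], [295.0, 384.0], [171.0, 199.0]]
```

```bash
python3 -m pendant '[[[0,0,0],[0,0,0.012],0.46],[[0,0,0],[0,0,0.026],0.46],[[0,0,0],[0,0,0.04],0.46],[[0,0,0],[0,0,0.05],0.46],[[0,0,0],[0,0,0.056],0.46],[[0,0,0],[0,0,0.06],0.46],[[0,0,0],[0,0,0.061],0.46],[[0,0,0],[0,0,0.061],0.46]]'
sh q.sh
python3 -m pendant '[[[0,0,0],[0,0,0],0.44],[[0,0,0],[0,0,0],0.42],[[0,0,0],[0,0,0],0.4],[[0,0,0],[0,0,0],0.38],[[0,0,0],[0,0,0],0.36],[[0,0,0],[0,0,0],0.34],[[0,0,0],[0,0,0],0.34],[[0,0,0],[0,0,0],0.34],[[0,0,0],[0,0,0],0.34]]' 16
```

```text
clock: 32.2
tool_pos: [0.5553, -0.0163, 0.0001]
eef_rot: [0.557, 0.831, 0.001, -0.002]
contact_force: [0.2, -0.4, -1.1]
opening: 0.458
q [0.4137, 1.1051, -0.8396, 1.8846, 1.2163, 0.784, 0.8194] psi 112.3
clock: 33.1
tool_pos: [0.5554, -0.0163, 0.0]
eef_rot: [0.557, 0.831, 0.001, -0.002]
contact_force: [1.0, 0.6, 0.2]
opening: 0.409
```

```bash
python3 -m pendant '[[[0,0,0],[0,0,-0.003],0.34],[[0,0,0],[0,0,-0.01],0.34],[[0,0,0],[0,0,-0.025],0.34],[[0,0,0],[0,0,-0.045],0.34],[[0,0,0],[0,0,-0.06],0.34],[[0,0,0],[0,0,-0.07],0.34],[[0,0,0],[0,0,-0.07],0.34]]'
python3 -c "
from h import *
biscuits()
tip(.5326,.3121,.07,20)"
```

```text
clock: 33.8
tool_pos: [0.5559, -0.0166, 0.0713]
eef_rot: [0.557, 0.83, 0.002, -0.001]
contact_force: [0.5, 0.2, -1.6]
opening: 0.408
top xy 0.671 0.0241 yaw 18.4 size [23, 23]
side xy 0.6276 -0.0437 yaw 9.8 size [32, 67]
side xy 0.657 -0.0857 yaw 13.6 size [29, 68]
turn [-0.0012, -0.0037, 0.04] shift [0.3164, 0.0193, 0.0106]
```

```bash
python3 -m pendant '[[[0,0,0.004],[0.012,0.001,0],0.34],[[0,0,0.008],[0.035,0.002,0],0.34],[[0,0,0.012],[0.07,0.004,0],0.34],[[0,0,0.016],[0.105,0.006,0],0.34],[[0,0,0.02],[0.14,0.008,0],0.34],[[0,0,0.024],[0.175,0.01,0],0.34],[[0,0,0.028],[0.21,0.012,0],0.34],[[0,0,0.032],[0.245,0.015,0],0.34],[[0,0,0.036],[0.28,0.017,0],0.34],[[0,0,0.04],[0.305,0.019,0],0.34]]'
python3 -m pendant '[[[0,0,0],[0.008,0,0],0.34],[[0,0,0],[0.011,0,0],0.34],[[0,0,0],[0.011,0,0],0.34],[[0,0,0],[0.011,0,0],0.34]]'
python3 -c "
from h import *
tip(.5326,.3121,.019,20)"
```

```text
clock: 34.9
tool_pos: [0.4554, 0.2751, 0.0705]
eef_rot: [0.573, 0.82, 0.001, -0.003]
contact_force: [-0.5, 0.4, -1.8]
opening: 0.404
clock: 35.3
tool_pos: [0.454, 0.2809, 0.0707]
eef_rot: [0.574, 0.819, 0.0, -0.001]
contact_force: [0.8, 0.1, -1.3]
opening: 0.41
turn [-0.0014, -0.0021, -0.002] shift [0.0023, -0.0004, 0.0615]
```

```bash
python3 -m pendant '[[[0,0,0],[0.001,0,0.01],0.34],[[0,0,0],[0.002,0,0.025],0.34],[[0,0,0],[0.002,0,0.04],0.34],[[0,0,0],[0.002,0,0.05],0.34],[[0,0,0],[0.002,0,0.055],0.34],[[0,0,0],[0.002,0,0.058],0.34],[[0,0,0],[0.002,0,0.058],0.34],[[0,0,0],[0.002,0,0.058],0.34]]'
python3 -m pendant '[[[0,0,0],[0,0,0.0005],0.34],[[0,0,0],[0,0,0.001],0.34],[[0,0,0],[0,0,0.0015],0.34],[[0,0,0],[0,0,0.0015],0.34]]'
python3 -m pendant '[[[0,0,0],[0,0,0.0005],0.34],[[0,0,0],[0,0,0.001],0.34],[[0,0,0],[0,0,0.001],0.34]]'
```

```text
clock: 36.1
tool_pos: [0.4527, 0.2854, 0.0136]
eef_rot: [0.573, 0.819, 0.001, -0.002]
contact_force: [-0.5, 1.1, -2.0]
opening: 0.408
clock: 36.5
tool_pos: [0.4526, 0.2851, 0.0118]
eef_rot: [0.573, 0.819, 0.001, -0.002]
contact_force: [0.2, -0.8, -2.1]
opening: 0.408
clock: 36.8
tool_pos: [0.4525, 0.2852, 0.0107]
eef_rot: [0.573, 0.819, 0.001, -0.002]
contact_force: [0.6, 0.4, -1.3]
opening: 0.407
```

```bash
python3 -m pendant '[[[0,0,0],[0,0,0.0003],0.34],[[0,0,0],[0,0,0.0007],0.34],[[0,0,0],[0,0,0.0007],0.34]]'; python3 -m pendant '[[[0,0,0],[0,0,0.0003],0.34],[[0,0,0],[0,0,0.0006],0.34],[[0,0,0],[0,0,0.0006],0.34]]'
```

```text
clock: 37.1
tool_pos: [0.4525, 0.2852, 0.0101]
eef_rot: [0.573, 0.819, 0.001, -0.002]
contact_force: [-0.1, -0.2, 0.0]
opening: 0.4
clock: 37.4
tool_pos: [0.4525, 0.2852, 0.0095]
eef_rot: [0.573, 0.819, 0.001, -0.002]
contact_force: [-0.7, -0.3, 0.8]
opening: 0.403
```

```bash
python3 -m pendant '[[[0,0,0],[0,0,0],0.41],[[0,0,0],[0,0,0],0.42],[[0,0,0],[0,0,0],0.43],[[0,0,0],[0,0,0],0.445],[[0,0,0],[0,0,0],0.46],[[0,0,0],[0,0,0],0.46],[[0,0,0],[0,0,0],0.46]]' 25
python3 -m pendant '[[[0,0,0],[0,0,-0.004],0.46],[[0,0,0],[0,0,-0.012],0.46],[[0,0,0],[0,0,-0.025],0.46],[[0,0,0],[0,0,-0.045],0.46],[[0,0,0],[0,0,-0.06],0.46],[[0,0,0],[0,0,-0.06],0.46]]'
python3 - <<'E'
from h import *
from plant import r
biscuits()
e=r.snapshot("side");d=r.snapshot("top")
cv2.imwrite("pics/p1.png",np.hstack([cv2.resize(d['image'][170:290,130:330],(400,240)),cv2.resize(e['image'][110:230,190:390],(400,240))])[:,:,::-1])
tip(.630,-.037,.07,10.7)
E
```

```text
clock: 38.1
tool_pos: [0.4525, 0.2852, 0.0094]
eef_rot: [0.573, 0.819, 0.001, -0.002]
contact_force: [0.1, 0.7, -0.9]
opening: 0.464
clock: 38.7
tool_pos: [0.4535, 0.2862, 0.0717]
eef_rot: [0.573, 0.819, 0.003, -0.001]
contact_force: [0.2, 0.2, -2.0]
opening: 0.46
top xy 0.5598 -0.1747 yaw 0.0 size [10, 82]
side xy 0.6613 -0.087 yaw 29.7 size [22, 63]
turn [-0.0017, -0.0033, 0.1624] shift [-0.3491, -0.027, 0.0075]
```

View pics/p1.png

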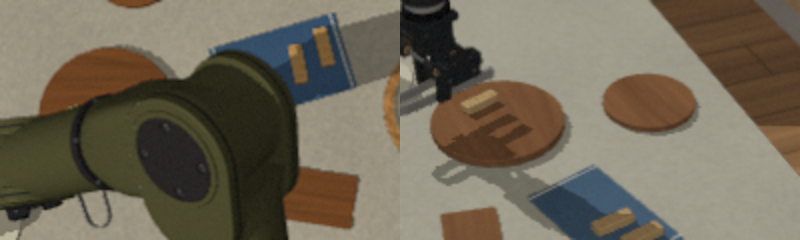

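```bash
sed -i 's/(8,70,120),(30,255,255)); m=cv2.morphologyEx(m,cv2.MORPH_OPEN,np.ones((7,7)))\n        for/&/; s/m=cv2.inRange(hsv,(8,70,120),(30,255,255))/m=cv2.inRange(hsv,(8,85,60),(30,255,255))/' h.py
python3 - <<'E'
from h import *
from plant import r
biscuits()
d=r.snapshot("top")
for p in((.630,-.037),(.658,-.0786),(.6,.03),(.62,-.06)):
    u=proj(d,[*p,.022])[0].round().astype(int); print(p,u,d["image"][u[1],u[0]],cv2.cvtColor(d["image"][u[1]:u[1]+1,u[0]:u[0]+1],cv2.COLOR_RGB2HSV)[0,0])
E
```

```text
top xy 0.5223 0.1226 yaw 40.7 size [26, 72]
top xy 0.559 -0.175 yaw 0.0 size [9, 78]
top xy 0.6174 0.0569 yaw 68.8 size [34, 133]
top xy 0.6313 -0.0357 yaw 10.3 size [23, 64]
top xy 0.6591 -0.0773 yaw 12.3 size [23, 65]
side xy 0.6271 -0.0447 yaw 10.1 size [32, 68]
side xy 0.6551 -0.0863 yaw 12.8 size [32, 69]
(0.63, -0.037) [279 202] [119  91  55] [ 17 137 119]
(0.658, -0.0786) [292 193] [117  91  55] [ 17 135 117]
(0.6, 0.03) [258 211] [39 38 24] [28 98 39]
(0.62, -0.06) [286 205] [41 58 75] [105 116  75]
```

```bash
python3 -m pendant '[[[0,0,0.016],[-0.03,-0.002,0],0.46],[[0,0,0.032],[-0.065,-0.005,0],0.46],[[0,0,0.048],[-0.105,-0.008,0],0.46],[[0,0,0.064],[-0.145,-0.011,0],0.46],[[0,0,0.08],[-0.185,-0.014,0],0.46],[[0,0,0.1],[-0.225,-0.017,0],0.46],[[0,0,0.12],[-0.265,-0.02,0],0.46],[[0,0,0.14],[-0.305,-0.023,0],0.46],[[0,0,0.162],[-0.335,-0.026,0.003],0.46],[[0,0,0.162],[-0.349,-0.027,0.007],0.46]]'
python3 -m pendant '[[[0,0,0],[0,0,0],0.46],[[0,0,0],[0,0,0],0.46],[[0,0,0],[0,0,0],0.46]]'
python3 -c "
from h import *
biscuits()
tip(.630,-.037,.009,10.6)"
```

```text
clock: 40.05
tool_pos: [0.5468, -0.0562, 0.0601]
eef_rot: [0.64, 0.769, -0.0, -0.001]
contact_force: [-1.0, 0.0, -0.7]
opening: 0.458
clock: 40.35
tool_pos: [0.5465, -0.0493, 0.0614]
eef_rot: [0.636, 0.771, 0.002, -0.002]
contact_force: [-1.1, -0.2, -0.3]
opening: 0.464
top xy 0.585 -0.1076 yaw 61.8 size [103, 207]
top xy 0.6565 -0.1419 yaw 59.5 size [8, 60]
top xy 0.6604 -0.1011 yaw 65.8 size [12, 105]
side xy 0.6273 -0.0445 yaw 10.1 size [33, 68]
side xy 0.6552 -0.0859 yaw 12.1 size [32, 69]
turn [-0.0007, -0.005, 0.0058] shift [-0.0029, -0.0006, 0.0622]
```

```bash
python3 -m pendant '[[[0,0,0.005],[-0.003,-0.001,0.01],0.46],[[0,0,0.005],[-0.003,-0.001,0.025],0.46],[[0,0,0.005],[-0.003,-0.001,0.036],0.46],[[0,0,0.005],[-0.003,-0.001,0.036],0.46],[[0,0,0.005],[-0.003,-0.001,0.036],0.46]]'
python3 -c "
from h import *
tip(.630,-.037,.009,10.6)"
```

```text
clock: 40.95
tool_pos: [0.546, -0.0549, 0.0248]
eef_rot: [0.64, 0.769, 0.001, -0.002]
contact_force: [-0.0, 0.5, 0.2]
opening: 0.459
turn [-0.0017, -0.0044, -0.0024] shift [0.002, 0.0009, 0.0256]
```

```bash
python3 -m pendant '[[[0,0,0],[0.002,0.001,0.004],0.46],[[0,0,0],[0.002,0.001,0.012],0.46],[[0,0,0],[0.002,0.001,0.02],0.46],[[0,0,0],[0.002,0.001,0.024],0.46],[[0,0,0],[0.002,0.001,0.0255],0.46],[[0,0,0],[0.002,0.001,0.0255],0.46]]'
python3 -m pendant '[[[0,0,0],[0,0,0],0.44],[[0,0,0],[0,0,0],0.42],[[0,0,0],[0,0,0],0.4],[[0,0,0],[0,0,0],0.38],[[0,0,0],[0,0,0],0.36],[[0,0,0],[0,0,0],0.34],[[0,0,0],[0,0,0],0.34],[[0,0,0],[0,0,0],0.34],[[0,0,0],[0,0,0],0.34]]' 16
python3 -m pendant '[[[0,0,0],[0,0,-0.003],0.34],[[0,0,0],[0,0,-0.01],0.34],[[0,0,0],[0,0,-0.025],0.34],[[0,0,0],[0,0,-0.045],0.34],[[0,0,0],[0,0,-0.06],0.34],[[0,0,0],[0,0,-0.07],0.34],[[0,0,0],[0,0,-0.07],0.34],[[0,0,0],[0,0,-0.07],0.34]]'
python3 -c "
from h import *
tip(.549,.267,.07,20)"
```

```text
clock: 41.55
tool_pos: [0.5466, -0.0529, -0.0008]
eef_rot: [0.64, 0.769, 0.001, -0.002]
contact_force: [0.6, -0.9, -0.7]
opening: 0.461
clock: 42.45
tool_pos: [0.5469, -0.0529, -0.0004]
eef_rot: [0.64, 0.769, 0.001, -0.002]
contact_force: [0.7, -0.1, 0.1]
opening: 0.408
clock: 43.25
tool_pos: [0.5467, -0.0535, 0.0693]
eef_rot: [0.64, 0.768, 0.001, -0.002]
contact_force: [-0.2, -0.3, -1.9]
opening: 0.408
turn [-0.0013, -0.0037, -0.1669] shift [0.3006, -0.0235, 0.0102]
```

```bash
python3 -m pendant '[[[0,0,-0.017],[0.012,-0.001,0],0.34],[[0,0,-0.034],[0.035,-0.003,0],0.34],[[0,0,-0.051],[0.07,-0.006,0],0.34],[[0,0,-0.068],[0.105,-0.008,0],0.34],[[0,0,-0.085],[0.14,-0.011,0],0.34],[[0,0,-0.102],[0.175,-0.014,0],0.34],[[0,0,-0.119],[0.21,-0.017,0],0.34],[[0,0,-0.136],[0.245,-0.02,0],0.34],[[0,0,-0.153],[0.275,-0.022,0],0.34],[[0,0,-0.167],[0.292,-0.023,0],0.34]]'
python3 -m pendant '[[[0,0,0],[0.006,0,0],0.34],[[0,0,0],[0.0085,0,0],0.34],[[0,0,0],[0.0085,0,0],0.34],[[0,0,0],[0.0085,0,0],0.34],[[0,0,0],[0.0085,0,0],0.34]]'
python3 - <<'E'
from h import *
from plant import r
tip(.549,.267,.0195,20)
e=r.snapshot("side"); im=ortho(e,.43,.67,.15,.39,.032,2000); hsv=cv2.cvtColor(im,cv2.COLOR_BGR2HSV)
m=cv2.morphologyEx(cv2.inRange(hsv,(12,70,90),(30,200,255)),cv2.MORPH_OPEN,np.ones((9,9)))
for c in cv2.findContours(m,0,2)[0]:
    if cv2.contourArea(c)>1200: (u,v),wh,a=cv2.minAreaRect(c); print("on board",round(.67-v/2000,4),round(.39-u/2000,4),np.round(np.array(wh)/2),round(a,1))
E
```

```text
clock: 44.25
tool_pos: [0.469, 0.234, 0.0705]
eef_rot: [0.571, 0.821, 0.002, -0.003]
contact_force: [-0.1, -0.8, -1.1]
opening: 0.408
clock: 44.75
tool_pos: [0.4688, 0.2364, 0.0705]
eef_rot: [0.574, 0.819, 0.001, -0.002]
contact_force: [0.4, -0.0, -1.6]
opening: 0.405
turn [-0.0009, -0.0031, -0.0015] shift [0.0011, 0.0009, 0.0608]
on board 0.4683 0.3074 [46. 13.] 68.4
on board 0.5541 0.233 [226. 183.] 56.2
```

```bash
python3 -m pendant '[[[0,0,0],[0.001,0.001,0.01],0.34],[[0,0,0],[0.001,0.001,0.025],0.34],[[0,0,0],[0.001,0.001,0.04],0.34],[[0,0,0],[0.001,0.001,0.05],0.34],[[0,0,0],[0.001,0.001,0.055],0.34],[[0,0,0],[0.001,0.001,0.0575],0.34],[[0,0,0],[0.001,0.001,0.0575],0.34],[[0,0,0],[0.001,0.001,0.0575],0.34]]'
python3 -m pendant '[[[0,0,0],[0,0,0.0005],0.34],[[0,0,0],[0,0,0.001],0.34],[[0,0,0],[0,0,0.0015],0.34],[[0,0,0],[0,0,0.002],0.34],[[0,0,0],[0,0,0.0025],0.34],[[0,0,0],[0,0,0.0025],0.34]]'
python3 -m pendant '[[[0,0,0],[0,0,0.0003],0.34],[[0,0,0],[0,0,0.0006],0.34],[[0,0,0],[0,0,0.0006],0.34]]'
```

```text
clock: 45.6
tool_pos: [0.4691, 0.2396, 0.0136]
eef_rot: [0.573, 0.819, 0.001, -0.002]
contact_force: [0.3, -0.1, -0.6]
opening: 0.405
clock: 46.2
tool_pos: [0.4689, 0.2392, 0.0106]
eef_rot: [0.573, 0.819, 0.001, -0.002]
contact_force: [0.3, -0.1, -1.0]
opening: 0.405
clock: 46.5
tool_pos: [0.4689, 0.2393, 0.0101]
eef_rot: [0.573, 0.819, 0.001, -0.002]
contact_force: [-0.2, -0.5, -1.5]
opening: 0.407
```

```bash
python3 -m pendant '[[[0,0,0],[0,0,0.0003],0.34],[[0,0,0],[0,0,0.0006],0.34],[[0,0,0],[0,0,0.0008],0.34],[[0,0,0],[0,0,0.0008],0.34]]'
python3 -m pendant '[[[0,0,0],[0,0,0.0003],0.34],[[0,0,0],[0,0,0.0005],0.34],[[0,0,0],[0,0,0.0005],0.34]]'
```

```text
clock: 46.9
tool_pos: [0.4689, 0.2393, 0.0094]
eef_rot: [0.573, 0.819, 0.001, -0.002]
contact_force: [0.7, -0.6, 0.2]
opening: 0.406
clock: 47.2
tool_pos: [0.4689, 0.2393, 0.0089]
eef_rot: [0.573, 0.819, 0.001, -0.002]
contact_force: [-1.0, -0.1, 1.0]
opening: 0.407
```

Contact. Release, lift and go to the third finger.

```bash
python3 -m pendant '[[[0,0,0],[0,0,0],0.41],[[0,0,0],[0,0,0],0.42],[[0,0,0],[0,0,0],0.43],[[0,0,0],[0,0,0],0.445],[[0,0,0],[0,0,0],0.46],[[0,0,0],[0,0,0],0.46],[[0,0,0],[0,0,0],0.46]]' 25
python3 -m pendant '[[[0,0,0],[0,0,-0.004],0.46],[[0,0,0],[0,0,-0.012],0.46],[[0,0,0],[0,0,-0.025],0.46],[[0,0,0],[0,0,-0.045],0.46],[[0,0,0],[0,0,-0.06],0.46],[[0,0,0],[0,0,-0.06],0.46],[[0,0,0],[0,0,-0.06],0.46]]'
python3 -c "
from h import *
biscuits()
tip(.658,-.0785,.07,12.6)"
```

```text
clock: 47.9
tool_pos: [0.4689, 0.2393, 0.0088]
eef_rot: [0.573, 0.819, 0.001, -0.002]
contact_force: [-0.3, -0.9, -1.5]
opening: 0.462
clock: 48.6
tool_pos: [0.4692, 0.2389, 0.0691]
eef_rot: [0.574, 0.819, 0.001, -0.002]
contact_force: [-0.0, -0.5, -1.7]
opening: 0.462
top xy 0.5415 0.071 yaw 90.0 size [138, 82]
top xy 0.559 -0.175 yaw 0.0 size [9, 78]
top xy 0.6154 -0.0344 yaw 68.4 size [37, 137]
top xy 0.6591 -0.0775 yaw 12.5 size [23, 65]
side xy 0.5418 0.1362 yaw -0.0 size [70, 7]
side xy 0.6552 -0.0864 yaw 13.3 size [32, 69]
turn [-0.0017, -0.0034, 0.1294] shift [-0.3517, -0.015, 0.0068]
```

```bash
python3 -m pendant '[[[0,0,0.013],[-0.03,-0.001,0],0.46],[[0,0,0.026],[-0.065,-0.003,0],0.46],[[0,0,0.039],[-0.105,-0.005,0],0.46],[[0,0,0.052],[-0.145,-0.006,0],0.46],[[0,0,0.065],[-0.185,-0.008,0],0.46],[[0,0,0.08],[-0.225,-0.01,0],0.46],[[0,0,0.095],[-0.265,-0.012,0],0.46],[[0,0,0.11],[-0.305,-0.014,0],0.46],[[0,0,0.129],[-0.335,-0.015,0.003],0.46],[[0,0,0.129],[-0.352,-0.015,0.007],0.46]]'
python3 -m pendant '[[[0,0,0],[0,0,0.01],0.46],[[0,0,0],[0,0,0.025],0.46],[[0,0,0],[0,0,0.033],0.46],[[0,0,0],[0,0,0.033],0.46],[[0,0,0],[0,0,0.033],0.46],[[0,0,0],[0,0,0.033],0.46]]'
python3 -c "
from h import *
biscuits()
tip(.658,-.0785,.009,12.6)"
```

```text
clock: 49.7
tool_pos: [0.5752, -0.1009, 0.059]
eef_rot: [0.627, 0.779, -0.0, -0.002]
contact_force: [0.2, 0.1, -1.4]
opening: 0.462
clock: 50.3
tool_pos: [0.5756, -0.0958, 0.0278]
eef_rot: [0.625, 0.781, 0.001, -0.002]
contact_force: [-0.2, 0.1, -0.7]
opening: 0.46
top xy 0.6707 -0.0745 yaw 11.6 size [24, 41]
top xy 0.6338 -0.1443 yaw 56.1 size [98, 139]
top xy 0.6996 -0.153 yaw 62.2 size [11, 64]
side xy 0.542 0.1362 yaw 0.0 size [8, 71]
side xy 0.6553 -0.0955 yaw 12.1 size [13, 63]
turn [-0.0001, -0.0038, 0.0008] shift [-0.0007, -0.0008, 0.0288]
```

```bash
python3 -m pendant '[[[0,0,0],[-0.001,-0.001,0.005],0.46],[[0,0,0],[-0.001,-0.001,0.013],0.46],[[0,0,0],[-0.001,-0.001,0.021],0.46],[[0,0,0],[-0.001,-0.001,0.026],0.46],[[0,0,0],[-0.001,-0.001,0.028],0.46],[[0,0,0],[-0.001,-0.001,0.028],0.46]]'
python3 -m pendant '[[[0,0,0],[0,0,0],0.44],[[0,0,0],[0,0,0],0.42],[[0,0,0],[0,0,0],0.4],[[0,0,0],[0,0,0],0.38],[[0,0,0],[0,0,0],0.36],[[0,0,0],[0,0,0],0.34],[[0,0,0],[0,0,0],0.34],[[0,0,0],[0,0,0],0.34],[[0,0,0],[0,0,0],0.34]]' 16
python3 -m pendant '[[[0,0,0],[0,0,-0.003],0.34],[[0,0,0],[0,0,-0.01],0.34],[[0,0,0],[0,0,-0.025],0.34],[[0,0,0],[0,0,-0.045],0.34],[[0,0,0],[0,0,-0.06],0.34],[[0,0,0],[0,0,-0.07],0.34],[[0,0,0],[0,0,-0.07],0.34],[[0,0,0],[0,0,-0.07],0.34]]'
python3 -c "
from h import *
tip(.5654,.2219,.07,20)"
```

```text
clock: 51.0
tool_pos: [0.5743, -0.0976, -0.0011]
eef_rot: [0.625, 0.781, 0.001, -0.002]
contact_force: [-0.1, -0.2, -1.8]
opening: 0.458
clock: 51.9
tool_pos: [0.5747, -0.0977, -0.0005]
eef_rot: [0.625, 0.781, 0.001, -0.002]
contact_force: [0.3, 0.2, -0.9]
opening: 0.406
clock: 52.7
tool_pos: [0.5745, -0.0983, 0.0693]
eef_rot: [0.625, 0.78, 0.001, -0.002]
contact_force: [-0.1, -0.6, -1.2]
opening: 0.403
turn [-0.0012, -0.0037, -0.1289] shift [0.3035, -0.0232, 0.0102]
```

```bash
cat >> h.py <<'E'
def onboard(names=("top","side"),save=None):
    from plant import r
    for n in names:
        e=r.snapshot(n); im=ortho(e,.43,.67,.15,.39,.032,2000); hsv=cv2.cvtColor(im,cv2.COLOR_BGR2HSV)
        m=cv2.morphologyEx(cv2.inRange(hsv,(14,80,60),(30,190,255)),cv2.MORPH_OPEN,np.ones((11,11)))
        for c in cv2.findContours(m,0,2)[0]:
            if cv2.contourArea(c)>1500: (u,v),wh,a=cv2.minAreaRect(c); print(n,"on board",round(.67-v/2000,4),round(.39-u/2000,4),np.round(np.array(wh)/2),round(a,1))
        if save: cv2.imwrite(f"pics/{save}_{n}.png",im)
E
python3 -c "
from h import *
from plant import r
onboard(save='ob')
d=r.snapshot('top')
for p in((.5326,.3135),(.549,.268),(.56,.29)):
    u=proj(d,[*p,.032])[0].round().astype(int); print(p,cv2.cvtColor(d['image'][u[1]:u[1]+1,u[0]:u[0]+1],cv2.COLOR_RGB2HSV)[0,0])"
```

```text
top on board 0.5337 0.3123 [71. 29.] 70.3
top on board 0.5497 0.2662 [72. 29.] 69.9
side on board 0.5297 0.3018 [81. 45.] 71.2
side on board 0.5463 0.2562 [80. 45.] 67.3
(0.5326, 0.3135) [ 17 141 170]
(0.549, 0.268) [ 18 142 169]
(0.56, 0.29) [ 13 179  94]
```

```bash
python3 -m pendant '[[[0,0,-0.013],[0.012,-0.001,0],0.34],[[0,0,-0.026],[0.035,-0.003,0],0.34],[[0,0,-0.039],[0.07,-0.006,0],0.34],[[0,0,-0.052],[0.105,-0.008,0],0.34],[[0,0,-0.065],[0.14,-0.011,0],0.34],[[0,0,-0.078],[0.175,-0.014,0],0.34],[[0,0,-0.091],[0.21,-0.017,0],0.34],[[0,0,-0.104],[0.245,-0.02,0],0.34],[[0,0,-0.117],[0.275,-0.022,0],0.34],[[0,0,-0.129],[0.292,-0.023,0],0.34]]'
python3 -m pendant '[[[0,0,0],[0.006,0,0],0.34],[[0,0,0],[0.01,0,0],0.34],[[0,0,0],[0.01,0,0.02],0.34],[[0,0,0],[0.01,0,0.03],0.34],[[0,0,0],[0.01,0,0.03],0.34],[[0,0,0],[0.01,0,0.03],0.34]]'
python3 -c "
from h import *
tip(.5654,.2219,.0195,20)"
```

```text
clock: 53.85
tool_pos: [0.4863, 0.1862, 0.0709]
eef_rot: [0.571, 0.821, 0.002, -0.003]
contact_force: [-0.0, -0.3, -0.9]
opening: 0.406
clock: 54.45
tool_pos: [0.4849, 0.1907, 0.0406]
eef_rot: [0.574, 0.819, 0.001, -0.002]
contact_force: [0.2, 0.3, -0.6]
opening: 0.406
turn [-0.0012, -0.0038, -0.0007] shift [0.0017, 0.0013, 0.0309]
```

```bash
python3 -m pendant '[[[0,0,0],[0.001,0.001,0.008],0.34],[[0,0,0],[0.001,0.001,0.016],0.34],[[0,0,0],[0.001,0.001,0.023],0.34],[[0,0,0],[0.001,0.001,0.027],0.34],[[0,0,0],[0.001,0.001,0.028],0.34],[[0,0,0],[0.001,0.001,0.0285],0.34],[[0,0,0],[0.001,0.001,0.029],0.34],[[0,0,0],[0.001,0.001,0.0295],0.34],[[0,0,0],[0.001,0.001,0.03],0.34],[[0,0,0],[0.001,0.001,0.03],0.34]]'
python3 -m pendant '[[[0,0,0],[0,0,0.0003],0.34],[[0,0,0],[0,0,0.0006],0.34],[[0,0,0],[0,0,0.0006],0.34]]'
```

```text
clock: 55.45
tool_pos: [0.4855, 0.1928, 0.0107]
eef_rot: [0.573, 0.819, 0.001, -0.002]
contact_force: [0.2, 0.2, -0.7]
opening: 0.408
clock: 55.75
tool_pos: [0.4855, 0.1928, 0.01]
eef_rot: [0.573, 0.819, 0.001, -0.002]
contact_force: [-0.4, -0.4, -1.7]
opening: 0.408
```

```bash
python3 -m pendant '[[[0,0,0],[0,0,0.0003],0.34],[[0,0,0],[0,0,0.0006],0.34],[[0,0,0],[0,0,0.0008],0.34],[[0,0,0],[0,0,0.0008],0.34]]'
python3 -m pendant '[[[0,0,0],[0,0,0.0003],0.34],[[0,0,0],[0,0,0.0005],0.34],[[0,0,0],[0,0,0.0005],0.34]]'
```

```text
clock: 56.15
tool_pos: [0.4855, 0.1928, 0.0093]
eef_rot: [0.573, 0.819, 0.001, -0.002]
contact_force: [0.6, -0.4, -0.1]
opening: 0.404
clock: 56.45
tool_pos: [0.4855, 0.1928, 0.0088]
eef_rot: [0.573, 0.819, 0.001, -0.002]
contact_force: [-1.1, -0.4, 0.5]
opening: 0.405
```

```bash
python3 -m pendant '[[[0,0,0],[0,0,0],0.41],[[0,0,0],[0,0,0],0.42],[[0,0,0],[0,0,0],0.43],[[0,0,0],[0,0,0],0.445],[[0,0,0],[0,0,0],0.46],[[0,0,0],[0,0,0],0.46],[[0,0,0],[0,0,0],0.46]]' 25
python3 -m pendant '[[[0,0,0],[0,0,-0.004],0.46],[[0,0,0],[0,0,-0.012],0.46],[[0,0,0],[0,0,-0.025],0.46],[[0,0,0],[0,0,-0.045],0.46],[[0,0,0],[0,0,-0.06],0.46],[[0,0,0],[0,0,-0.06],0.48],[[0,0,0],[0,0,-0.06],0.49]]'
python3 -c "
from h import *
go(.422,-.0313,.0688,171.5)"
```

```text
clock: 57.15
tool_pos: [0.4855, 0.1928, 0.0087]
eef_rot: [0.573, 0.819, 0.001, -0.002]
contact_force: [1.5, -0.7, -1.0]
opening: 0.456
clock: 57.85
tool_pos: [0.4858, 0.1924, 0.069]
eef_rot: [0.574, 0.819, 0.001, -0.001]
contact_force: [-0.6, 0.3, -1.1]
opening: 0.493
turn [0.0021, -0.0033, -1.0733] shift [-0.1884, -0.1364, -0.0006]
```

```bash
python3 -m pendant '[[[0,0,-0.1],[-0.019,-0.014,0],0.49],[[0,0,-0.21],[-0.038,-0.028,0],0.49],[[0,0,-0.33],[-0.058,-0.042,0],0.49],[[0,0,-0.45],[-0.079,-0.057,0],0.49],[[0,0,-0.57],[-0.1,-0.072,0],0.49],[[0,0,-0.69],[-0.122,-0.088,0],0.49],[[0,0,-0.81],[-0.143,-0.103,0],0.49],[[0,0,-0.93],[-0.164,-0.118,0],0.49],[[0,0,-1.03],[-0.181,-0.131,0],0.49],[[0,0,-1.073],[-0.188,-0.136,0],0.49]]'
python3 -m pendant '[[[0,0,0],[0,0,0.02],0.49],[[0,0,0],[0,0,0.035],0.49],[[0,0,0],[0,0,0.045],0.49],[[0,0,0],[0,0,0.045],0.49],[[0,0,0],[0,0,0.045],0.49]]'
python3 -c "
from h import *
go(.422,-.0313,-.0045,171.5)
onboard(save='ob2')"; sh q.sh
```

```text
clock: 58.85
tool_pos: [0.4203, -0.0333, 0.067]
eef_rot: [0.074, 0.997, 0.001, -0.003]
contact_force: [-0.9, -1.0, -0.5]
opening: 0.49
clock: 59.35
tool_pos: [0.4217, -0.0303, 0.0227]
eef_rot: [0.074, 0.997, 0.002, -0.002]
contact_force: [1.3, 0.1, -1.1]
opening: 0.488
turn [0.0035, -0.0036, 0.0001] shift [-0.0006, -0.0011, 0.0272]
top on board 0.5332 0.3123 [71. 29.] 69.2
top on board 0.5496 0.2657 [70. 29.] 67.9
top on board 0.5668 0.2205 [70. 29.] 68.7
side on board 0.5568 0.3102 [53. 21.] 12.7
side on board 0.5526 0.2585 [65. 47.] 72.2
side on board 0.5643 0.2106 [79. 44.] 71.6
q [0.5008, 1.0454, -0.9227, 2.2715, 1.501, 0.7595, 1.4333] psi 171.5
```

```bash
python3 -m pendant '[[[0,0,0],[0,-0.001,0.01],0.49],[[0,0,0],[0,-0.001,0.018],0.49],[[0,0,0],[0,-0.001,0.023],0.49],[[0,0,0],[0,-0.001,0.024],0.49],[[0,0,0],[0,-0.001,0.025],0.49],[[0,0,0],[0,-0.001,0.0255],0.49],[[0,0,0],[0,-0.001,0.026],0.49],[[0,0,0],[0,-0.001,0.026],0.49]]'
python3 -m pendant '[[[0,0,0],[0,0,0.0003],0.49],[[0,0,0],[0,0,0.0006],0.49],[[0,0,0],[0,0,0.001],0.49],[[0,0,0],[0,0,0.001],0.49]]'
```

```text
clock: 60.25
tool_pos: [0.4219, -0.0314, -0.0028]
eef_rot: [0.074, 0.997, 0.002, -0.001]
contact_force: [0.3, 0.9, -0.5]
opening: 0.488
clock: 60.65
tool_pos: [0.4218, -0.0313, -0.004]
eef_rot: [0.074, 0.997, 0.002, -0.001]
contact_force: [0.6, 0.9, -1.0]
opening: 0.493
```

```bash
python3 -m pendant '[[[0,0,0],[0,0,0.0004],0.49],[[0,0,0],[0,0,0.0008],0.49],[[0,0,0],[0,0,0.0008],0.49]]'; python3 -m pendant '[[[0,0,0],[0,0,0.0003],0.49],[[0,0,0],[0,0,0.0006],0.49],[[0,0,0],[0,0,0.0006],0.49]]'
```

```text
clock: 60.95
tool_pos: [0.4218, -0.0313, -0.0048]
eef_rot: [0.074, 0.997, 0.002, -0.001]
contact_force: [0.5, -0.2, -0.4]
opening: 0.49
clock: 61.25
tool_pos: [0.4219, -0.0313, -0.0051]
eef_rot: [0.074, 0.997, 0.002, -0.001]
contact_force: [-1.2, -0.8, 4.5]
opening: 0.493
```

```bash
python3 -m pendant '[[[0,0,0],[0,0,-0.0005],0.52],[[0,0,0],[0,0,-0.0005],0.56],[[0,0,0],[0,0,-0.0005],0.62],[[0,0,0],[0,0,-0.0005],0.68],[[0,0,0],[0,0,-0.0005],0.72],[[0,0,0],[0,0,-0.0005],0.72],[[0,0,0],[0,0,-0.01],0.72],[[0,0,0],[0,0,-0.04],0.72],[[0,0,0],[0,0,-0.08],0.72],[[0,0,0],[0,0,-0.12],0.8]]'
python3 -m pendant '[[[0,0,0],[0,0,-0.04],1],[[0,0,0],[0,0,-0.06],1],[[0,0,0],[0,0,-0.06],1]]'
python3 - <<'E'
from h import *
from kin import run,down,err
from plant import r
go(.561,-.2882,.18,110)
q=np.array(r.get_state()["q"])
for s in((.561,-.2882,.18,110),(.561,-.2882,.055,110),(.561,-.2882,.17,110),(.55,.267,.17,110),(.55,.267,.066,110)):
    q=run(q,np.array(s[:3]),down(s[3]),10); print(s,np.linalg.norm(err(q,np.array(s[:3]),down(s[3]))).round(4),q.round(2))
d=r.snapshot("top");e=r.snapshot("side")
im=ortho(e,.35,.5,-.14,.1,.023,2000); hsv=cv2.cvtColor(im,cv2.COLOR_BGR2HSV)
cv2.imwrite("pics/tr.png",np.vstack([grid(im,.5,.1,2000,.02),grid(ortho(d,.35,.5,-.14,.1,.023,2000),.5,.1,2000,.02)]))
# knob top on the mat, z=.097
for n,q in(("top",d),("side",e)):
    x1,y1=.62,-.23; im=ortho(q,.50,x1,-.35,y1,.097,2000); hsv=cv2.cvtColor(im,cv2.COLOR_BGR2HSV)
    np.save(f"pics/k_{n}.npy",im); cv2.imwrite(f"pics/k_{n}.png",im)
E
```

```text
clock: 62.25
tool_pos: [0.4215, -0.0315, 0.1157]
eef_rot: [0.074, 0.997, 0.002, -0.002]
contact_force: [0.8, 0.1, -0.1]
opening: 0.785
clock: 62.55
tool_pos: [0.4236, -0.0317, 0.1769]
eef_rot: [0.074, 0.997, 0.002, 0.002]
contact_force: [0.8, 0.3, 0.6]
opening: 0.999
turn [0.0049, 0.0006, 1.0728] shift [-0.1739, -0.2333, -0.0034]
(0.561, -0.2882, 0.18, 110) 0.0 [ 0.84  0.87 -0.85  1.57  0.73  1.04  1.7 ]
(0.561, -0.2882, 0.055, 110) 0.0 [ 0.79  1.03 -0.74  1.65  0.89  0.84  1.57]
(0.561, -0.2882, 0.17, 110) 0.0 [ 0.83  0.89 -0.84  1.58  0.74  1.02  1.69]
(0.55, 0.267, 0.17, 110) 0.0 [-0.12  0.84 -0.77  1.64  0.69  0.95  0.78]
(0.55, 0.267, 0.066, 110) 0.0 [-0.17  0.97 -0.67  1.71  0.83  0.77  0.67]
```

```bash
python3 -m pendant '[[[0,0,0.1],[-0.017,-0.023,0],1],[[0,0,0.21],[-0.034,-0.046,0],1],[[0,0,0.33],[-0.052,-0.07,0],1],[[0,0,0.45],[-0.072,-0.096,0],1],[[0,0,0.57],[-0.092,-0.123,0],1],[[0,0,0.69],[-0.112,-0.15,0],1],[[0,0,0.81],[-0.132,-0.177,-0.001],1],[[0,0,0.93],[-0.152,-0.203,-0.002],1],[[0,0,1.03],[-0.167,-0.224,-0.003],1],[[0,0,1.073],[-0.174,-0.233,-0.003],1]]'
python3 -m pendant '[[[0,0,0],[0,0,0],1],[[0,0,0],[0,0,0],1],[[0,0,0],[0,0,0],1]]'
python3 -c "
from h import *
go(.561,-.2882,.055,110)
onboard(('top',))"
```

```text
clock: 63.65
tool_pos: [0.5593, -0.2911, 0.1736]
eef_rot: [0.576, 0.817, -0.0, -0.003]
contact_force: [-0.7, 0.4, -0.1]
opening: 0.999
clock: 63.95
tool_pos: [0.5591, -0.2867, 0.1756]
eef_rot: [0.572, 0.82, 0.001, -0.003]
contact_force: [0.3, 0.7, 0.8]
opening: 0.999
turn [-0.0018, -0.0057, 0.0031] shift [-0.0027, 0.0015, 0.1206]
top on board 0.5328 0.3124 [72. 29.] 71.0
top on board 0.5495 0.2663 [70. 28.] 70.4
top on board 0.5671 0.2204 [69. 29.] 70.1
```

```bash
python3 -m pendant '[[[0,-0.005,0.003],[-0.002,0.001,0.03],1],[[0,-0.005,0.003],[-0.002,0.001,0.06],1],[[0,-0.005,0.003],[-0.002,0.001,0.085],1],[[0,-0.005,0.003],[-0.002,0.001,0.1],1],[[0,-0.005,0.003],[-0.002,0.001,0.11],1],[[0,-0.005,0.003],[-0.002,0.001,0.116],1],[[0,-0.005,0.003],[-0.002,0.001,0.119],1],[[0,-0.005,0.003],[-0.002,0.001,0.12],1],[[0,-0.005,0.003],[-0.002,0.001,0.12],1]]'
python3 -m pendant '[[[0,0,0],[0,0,0],0.8],[[0,0,0],[0,0,0],0.65],[[0,0,0],[0,0,0],0.5],[[0,0,0],[0,0,0],0.4],[[0,0,0],[0,0,0],0.36],[[0,0,0],[0,0,0],0.3],[[0,0,0],[0,0,0],0.3],[[0,0,0],[0,0,0],0.3],[[0,0,0],[0,0,0],0.3]]' 30
```

```text
clock: 64.9
tool_pos: [0.5617, -0.2894, 0.0571]
eef_rot: [0.575, 0.818, -0.0, 0.001]
contact_force: [-0.4, -0.1, -0.8]
opening: 1.001
clock: 65.8
tool_pos: [0.5612, -0.2885, 0.0564]
eef_rot: [0.574, 0.819, -0.0, -0.0]
contact_force: [0.4, 2.2, 0.6]
opening: 0.351
```

```bash
python3 -m pendant '[[[0,0,0],[0,0,0],0.3],[[0,0,0],[0,0,-0.003],0.3],[[0,0,0],[0,0,-0.008],0.3],[[0,0,0],[0,0,-0.02],0.3],[[0,0,0],[0,0,-0.04],0.3],[[0,0,0],[0,0,-0.06],0.3],[[0,0,0],[0,0,-0.08],0.3],[[0,0,0],[0,0,-0.1],0.3],[[0,0,0],[0,0,-0.11],0.3],[[0,0,0],[0,0,-0.11],0.3]]'
python3 -m pendant '[[[0,0,0],[0,0,0],0.3],[[0,0,0],[0,0,0],0.3]]'
python3 -c "
from h import *
go(.551,.269,.166,110)"
```

```text
clock: 66.8
tool_pos: [0.5622, -0.2896, 0.1684]
eef_rot: [0.575, 0.818, -0.0, 0.002]
contact_force: [0.7, 0.7, -2.2]
opening: 0.351
clock: 67.0
tool_pos: [0.5603, -0.2892, 0.1653]
eef_rot: [0.575, 0.818, -0.001, -0.001]
contact_force: [0.3, 0.1, -3.2]
opening: 0.349
turn [-0.0024, -0.0001, -0.0028] shift [0.5283, 0.1807, -0.0011]
```

```bash
python3 -m pendant '[[[0,0,0],[0.01,0.003,0],0.3],[[0,0,0],[0.03,0.01,0],0.3],[[0,0,0],[0.06,0.02,0],0.3],[[0,0,0],[0.093,0.032,0],0.3],[[0,0,0],[0.126,0.043,0],0.3],[[0,0,0],[0.159,0.054,0],0.3],[[0,0,0],[0.192,0.066,0],0.3],[[0,0,0],[0.225,0.077,0],0.3],[[0,0,0],[0.258,0.088,0],0.3],[[0,0,0],[0.291,0.1,0],0.3]]'
python3 -m pendant '[[[0,0,0],[0.033,0.011,0],0.3],[[0,0,0],[0.066,0.022,0],0.3],[[0,0,0],[0.099,0.034,0],0.3],[[0,0,0],[0.132,0.045,0],0.3],[[0,0,0],[0.165,0.056,0],0.3],[[0,0,0],[0.195,0.067,0],0.3],[[0,0,0],[0.218,0.075,0],0.3],[[0,0,0],[0.232,0.08,0],0.3],[[0,0,0],[0.237,0.081,0],0.3],[[0,0,0],[0.237,0.081,0],0.3]]'
python3 -m pendant '[[[0,0,0],[0,0,0],0.3],[[0,0,0],[0,0,0],0.3],[[0,0,0],[0,0,0],0.3]]'
python3 -c "
from h import *
go(.551,.269,.0674,110)"
```

```text
clock: 68.0
tool_pos: [0.5555, 0.0207, 0.1657]
eef_rot: [0.574, 0.819, -0.001, -0.0]
contact_force: [0.7, -0.1, -3.7]
opening: 0.348
clock: 69.0
tool_pos: [0.5518, 0.2688, 0.1655]
eef_rot: [0.574, 0.819, -0.001, 0.0]
contact_force: [-0.1, 0.1, -2.7]
opening: 0.349
clock: 69.3
tool_pos: [0.5526, 0.2675, 0.1658]
eef_rot: [0.575, 0.818, -0.001, 0.001]
contact_force: [-1.3, -0.2, -3.3]
opening: 0.342
turn [-0.0008, 0.0018, -0.0045] shift [0.0021, -0.001, 0.0984]
```

```bash
python3 -m pendant '[[[0,0,0],[0.001,-0.001,0.015],0.3],[[0,0,0],[0.001,-0.001,0.035],0.3],[[0,0,0],[0.001,-0.001,0.055],0.3],[[0,0,0],[0.001,-0.001,0.072],0.3],[[0,0,0],[0.001,-0.001,0.082],0.3],[[0,0,0],[0.001,-0.001,0.088],0.3],[[0,0,0],[0.001,-0.001,0.092],0.3],[[0,0,0],[0.001,-0.001,0.094],0.3],[[0,0,0],[0.001,-0.001,0.094],0.3]]'
python3 -m pendant '[[[0,0,0],[0,0,0.0007],0.3],[[0,0,0],[0,0,0.0014],0.3],[[0,0,0],[0,0,0.002],0.3],[[0,0,0],[0,0,0.002],0.3]]'
python3 -c "
from h import *
go(.551,.269,.0674,110)"
```

```text
clock: 70.2
tool_pos: [0.5512, 0.2696, 0.0721]
eef_rot: [0.575, 0.818, -0.0, 0.0]
contact_force: [-0.7, -0.5, -2.6]
opening: 0.353
clock: 70.6
tool_pos: [0.551, 0.2694, 0.0699]
eef_rot: [0.575, 0.818, -0.0, 0.0]
contact_force: [-0.3, 0.3, -3.7]
opening: 0.35
turn [-0.0004, 0.001, -0.0028] shift [-0.0003, -0.0001, 0.0025]
```

```bash
python3 -m pendant '[[[0,0,0],[0,0,0.0006],0.3],[[0,0,0],[0,0,0.0012],0.3],[[0,0,0],[0,0,0.0017],0.3],[[0,0,0],[0,0,0.0017],0.3]]'
python3 -m pendant '[[[0,0,0],[0,0,0.0003],0.3],[[0,0,0],[0,0,0.0007],0.3],[[0,0,0],[0,0,0.0007],0.3]]'
```

```text
clock: 71.0
tool_pos: [0.5509, 0.2694, 0.068]
eef_rot: [0.575, 0.818, -0.001, 0.0]
contact_force: [0.9, -0.2, -3.4]
opening: 0.346
clock: 71.3
tool_pos: [0.551, 0.2694, 0.0675]
eef_rot: [0.575, 0.818, -0.0, 0.0]
contact_force: [0.1, -0.8, -2.0]
opening: 0.347
```

```bash
python3 -m pendant '[[[0,0,0],[0,0,0.0003],0.3],[[0,0,0],[0,0,0.0005],0.3],[[0,0,0],[0,0,0.0005],0.3]]'
```

```text
clock: 71.6
tool_pos: [0.5511, 0.2693, 0.0674]
eef_rot: [0.575, 0.818, -0.0, 0.0]
contact_force: [-1.7, -1.8, 3.1]
opening: 0.354
```

```bash
python3 -m pendant '[[[0,0,0],[0,0,0.0002],0.3],[[0,0,0],[0,0,0.0003],0.3],[[0,0,0],[0,0,0.0003],0.3]]'
```

```text
clock: 71.9
tool_pos: [0.5511, 0.2693, 0.0673]
eef_rot: [0.575, 0.818, -0.0, 0.001]
contact_force: [-1.6, -3.0, 6.2]
opening: 0.352
```

```bash
python3 -m pendant '[[[0,0,0],[0,0,-0.0007],0.36],[[0,0,0],[0,0,-0.0007],0.4],[[0,0,0],[0,0,-0.0007],0.5],[[0,0,0],[0,0,-0.0007],0.7],[[0,0,0],[0,0,-0.0007],0.9],[[0,0,0],[0,0,-0.0007],1],[[0,0,0],[0,0,-0.01],1],[[0,0,0],[0,0,-0.04],1],[[0,0,0],[0,0,-0.08],1],[[0,0,0],[0,0,-0.12],1]]'
python3 -m pendant '[[[0,0,0],[-0.04,0,-0.02],1],[[0,0,0],[-0.08,0,-0.03],1],[[0,0,0],[-0.12,0,-0.03],1],[[0,0,0],[-0.16,0,-0.03],1],[[0,0,0],[-0.2,0,-0.03],1],[[0,0,0],[-0.24,0,-0.03],1],[[0,0,0],[-0.28,0,-0.03],1],[[0,0,0],[-0.32,0,-0.03],1],[[0,0,0],[-0.36,0,-0.03],1],[[0,0,0],[-0.36,0,-0.03],1]]'
python3 - <<'E'
from h import *
from plant import r
d=r.snapshot("top");e=r.snapshot("side")
a=cv2.resize(d['image'][165:295,130:330],(400,260),interpolation=2); b=cv2.resize(e['image'][120:250,180:380],(400,260),interpolation=2)
c=cv2.resize(d['image'][185:270,145:225],(400,300),interpolation=2); f=cv2.resize(ortho(e,.35,.5,-.14,.1,.023,1600)[:,:,::-1],(400,300))
cv2.imwrite("pics/fin.png",np.vstack([np.hstack([a,b]),np.hstack([c,f])])[:,:,::-1])
E
```

```text
clock: 72.9
tool_pos: [0.5506, 0.2695, 0.1883]
eef_rot: [0.574, 0.819, -0.001, -0.0]
contact_force: [0.5, 0.5, -0.4]
opening: 1.003
clock: 73.9
tool_pos: [0.6745, -0.0779, 0.2166]
eef_rot: [0.579, 0.815, -0.002, 0.002]
contact_force: [0.0, -0.6, -0.1]
opening: 1.005
```

View pics/fin.png

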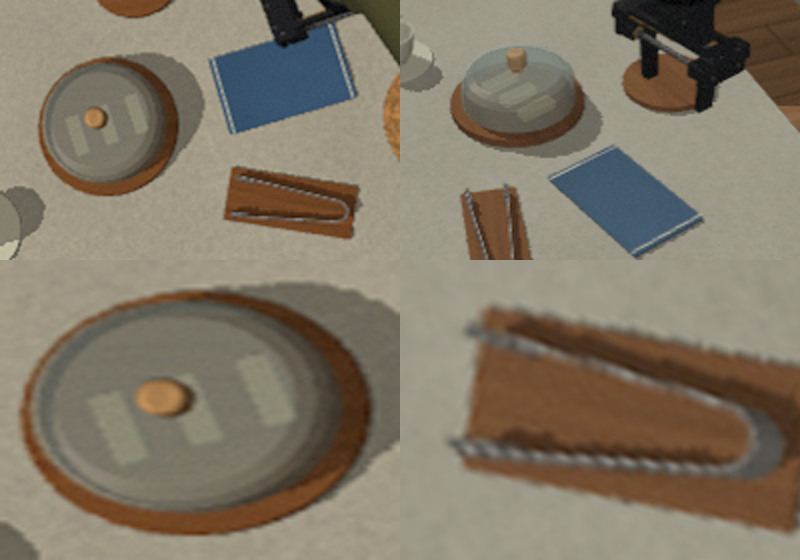

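```bash
python3 -c "
from plant import r
print(r.finish_job())"
```

```text
the job is handed in; nothing more can be done
None
```

The job is done and handed in at about 74 s. I set the cover on the cork mat, moved the three shortbread fingers to the board with the tongs only, laid the tongs back on their rest, and put the cover back on the board.

**Last checks**
- **Final picture:** all three fingers are under the cover, the plate is empty, the tongs lie along the rest, and the cover stands level.
- **Centring:** by my reading of the knob, the cover is about 2 mm off the board's centre.
- **Setting down:** each finger was lowered until the force reading rose to about 1 N, then released. The cover met the board at the height I expected, and I stopped pressing at 6 N.

**What disagreed or failed**
- **Fingertip height:** the fingertips sat about 20 mm higher relative to the reported TCP than described. I found this by touching the tongs rest and corrected for it from then on.
- **Tongs:** I needed three tries to pick them up. The first stalled at the arm's inner joint limits, so I brought the arm in with a different wrist position. The second slipped off because of the height error. The camera showed the tongs unmoved after each.
- **Cameras:** the top and side views differed by about 3 mm on unobstructed points and by more on the side-view outlines. For the shortbread and the tongs I averaged the two; on the board I relied on the top view.

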